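# Stand the toppled pendant display up and hang its pendant

## Robot

A 6-joint arm with a two-finger parallel gripper is mounted at the origin on the work surface. World frame = base frame: x ahead of the robot, y to its left, z up, the work surface at z = 0. Lengths are in m, angles in rad, forces in N, time in s.
With the tool pointing down it reaches from about 0.375 to 0.975 m from the base axis. Payload 3.8 kg.
Tool frame: the origin (TCP) lies between the finger pads; the fingertips stand 25 mm ahead of it and the grasp point (between the pads) lies 6 mm ahead of it; z points along the fingers, y is the direction in which the jaws open and shut (so a half turn about z gives the same grasp; the last joint's range is limited). The gripper opens to 85 mm and grips with 20 to 120 N. Pads are 22 mm wide; open, the fingers measure 114 mm over their backs; the gripper's body (76 mm by 85 mm) begins 54 mm behind the grasp point. The pads swing forward as they close: fully open they stand 13 mm farther back than shut.
Start: joints at [-1.222, 0.264, 1.604, -0, 1.274, -0.037], TCP at [0.254, -0.625, 0.256] pointing down, gripper open.
Joint ranges: [-2.63, 2.63], [-0.94, 2.18], [0.31, 2.57], [-1.31, 4.45], [0, 2.66], [-2.55, 2.55]. Speed limits (rad/s): [2.57, 2.57, 3.14, 3.14, 3.14, 3.14].

## Interface

Orientations are given as a 3x3 rotation matrix whose columns are the frame's x, y, z axes.
In Python, from workcell import bot, imaging, finder gives the robot as it stands.
- The arm moves only by the tool drive_tool, never from a script. Its argument "rows" is one flat list of numbers, 7 for each row, row after row: the shift along the world's x, y, z in m, then the turn, a rotation vector about the world's x, y, z in degrees, then the opening, from 0 (shut) to 1 (fully open). A call has 1 to 12 rows; each row shifts and turns the commanded pose from where the row before left it; what a row does not reach is not made up. A row lasts 1/12 s, in which the tool goes at most 41.7 mm and 7.16 degrees, less where a joint would pass 70% of its speed; a pose out of reach is approached as far as the arm can. A call with a gripper value outside its range is refused whole. The fingers move at their own pace and stop on an object; the grip force is fixed at half the most. Time passes only in rows, so rows that do not move let the fingers close. It gives the time, the measured TCP pose, the force and the opening at its end, in the units of the state.
- bot.read_state(): the state, without advancing time (a new reading comes with each control period).
- imaging.camera(name): name is "side" or "top" or "wrist"; returns a dict with "color" (480x640x3 uint8, red, green, blue), "fx", "fy", "cx", "cy" (pixels), "view" (4x4, takes a point from world to camera coordinates); the wrist camera has in their place "mount" (4x4, takes a point from camera to tool coordinates, whose origin is the TCP and whose axes are the flange's). Camera axes: x right, y up, looking along -z (the intrinsics and any distortion apply to the point x, -y, -z); pixel columns grow to the right and rows downward; lengths in m; the calibration is good to about 2 mm. A picture is of the moment at which its call begins: read the wrist's pose just before it. There is no depth.
- bot.sign_off(): hands the job in, once; it reports no verdict.
Trained networks look in the newest picture that a camera, given by its name, has taken for a name from the list of things; names that differ only in an ending like _2 or _b are one class to them, and where a whole thing is asked for, a point or a joint stands for the part that bears it (a point fixed in the world has none). Each returns a list of dicts, best first, with "score" (0 to 1); they miss things now and then, are a little off and sometimes report something else, mostly with a low value. They report only what shows in the picture. A call takes as long as a camera call. They do not tell look-alikes from the thing itself.
- finder.spot_in(target, camera): "box" ([left, top, right, bottom] in pixels, round what is visible of it).
The state is a dict: "time": time; "q": joint angles; "qvel": joint speeds; "joint_efforts": joint torques, N m; "eef_pos": TCP position; "ee_rot": TCP orientation; "contact_force": force on the tool from outside, world axes, zero at the start; "torque": the same for the moment, N m; "gripper_width": opening from 0.0 (shut) to 1.0 (fully open).
Only numpy, scipy, OpenCV 4.12 (cv2) and the standard library are available. Lean on these libraries where they do the work, as an engineer would, in place of code of your own. Each camera call takes 0.05 s, during which the arm holds its last target.

## Task

The wooden pendant display stand on the grey display board has toppled onto its back: tip it back up onto its foot on the board without lifting it off the board, and ease it down: do not let it slam. Then take the wooden pendant out of its slotted block and hang it by its hole on the stand's peg. Leave the jar and the tin where they stand.

Things in the scene. Friction and masses are not known exactly. Their poses are not given: they have to be found in the camera images.
- stand: Loose wooden pendant stand, about 0.6 kg (mass and friction vary, hidden). Upright frame: origin at the centre of the foot's underside, z up, front to -x. Foot 110 (x) x 150 (y) x 22 (z) mm; over its middle a plate 18 thick (x), 120 wide (y), z 22 to 135, then a neck 18 thick, 36 wide, z 135 to 190. Centre of mass about 45 mm up, near x = 0. A peg stands out from the neck's front.
- stand_top (a point): Middle of the top end of the stand's neck, (0, 0, 190) mm in the stand's frame. At the start the stand lies on its back: the foot's rear edge and the back of this end rest on the board, this end points away from the robot (within 0.35 rad), z 15 degrees below level, and the peg points up.
- stand_edge (a point): Middle of the foot's front upper edge, (-55, 0, 22) mm in the stand's frame. At the start the foot stands on edge nearest the robot, this edge highest, about 110 mm above the board. Pushed towards the foot's underside here, the stand rolls over its heel; pushed much lower it slides. Some 40 degrees past foot-vertical it falls over by itself, unless its plate leans on something.
- stand_heel (a point): Middle of the rear bottom edge of the stand's foot, (55, 0, 0) mm in the stand's frame: the edge that it rolls over. Axes as the stand's.
- stand_peg (a point): Point on the stand's round peg (10 mm thick) 4 mm before its tip, at (-62, 0, 172) mm in the stand's frame. The peg leaves the neck's front at (-9, 0, 159), rises gently to this point, and its last 4 mm turn up to (-66, 0, 178) (rounded end, 5 mm radius).
- pendant_center (a point): Centre of the loose dark wooden pendant, 70 g: a flat plate 10 thick (its x) x 90 wide (its y) x 100 high (its z) mm, with brass discs inlaid in both faces. It starts upright in the slot of the holder, its underside 10 mm above the table, its top edge 110 mm above the table; it may lean a few degrees in the slot.
- pendant_hole (a point): Centre of the round hole through the pendant (27 mm diameter, along its x), 26 mm above the pendant's centre, so 24 mm below its top edge. Axes as the pendant's.
- holder: Fixed light wooden block 70 (x) x 120 (y) x 36 (z) mm, origin at the centre of its underside on the table, with a slot 14 (x) x 94 (y) mm, 26 mm deep, open upwards, in which the pendant stands. It is to the left or to the right of the board.
- board: Fixed grey display board 500 (x) x 380 (y) x 6 (z) mm, lying on the table; origin at the centre of its underside.
- bead_tray: Fixed black compartment tray of beads 120 x 140 x 30 mm high, origin under its centre; on the other side of the board from the holder. Bystander.
- jar: Loose amber jar, 64 mm diameter, 85 mm high, origin at the centre of its underside. Bystander.
- tin: Loose round aluminium tin, 80 mm diameter, 50 mm high, origin at the centre of its underside. Bystander.
Not all that is in view belongs to the job. Of the things like the part that bears pendant_center, leave any that is blue; of the rest the smaller one is meant.

How it is judged:
By the outcome, as a careful person would: the job done as asked, in the order asked, and still so for the second after the job is handed in, with the robot touching nothing.
It also fails if it takes over 72 s, if anything falls off the work surface, if the arm or the gripper's body presses on something with over 40 N, if the wrist force passes 120 N, or if a joint passes its speed limit or range.

## Working session

There is one attempt and no reset: what is moved stays moved. The work goes in short steps, Python scripts to look and compute and a tool call to move; the robot and the scene stay as the last step left them, time stands still between calls to the robot, and variables do not carry over. Pictures are saved under pics/ and viewed, and the job is handed in when it is done.

Besides the shell and the picture viewer there is one more tool, called after ">>>" as name(argument=value, ...), one argument or row to a line, values as JSON. drive_tool: Moves the arm, as the interface text tells. Its arguments: {"type":"object","properties":{"rows":{"type":"array"}},"required":["rows"]}

```bash
ls; mkdir -p pics; python3 - <<'E'
from workcell import bot, imaging, finder
import cv2
s=bot.read_state()
for k in s: print(k,s[k])
for c in ["side","top","wrist"]:
    d=imaging.camera(c); cv2.imwrite(f"pics/a_{c}.png",d["color"][:,:,::-1])
    print(c,{k:(v.tolist() if hasattr(v,'tolist') else v) for k,v in d.items() if k!="color"})
    for t in ["stand","stand_top","stand_edge","stand_heel","stand_peg","pendant_center","pendant_hole","holder","board","jar","tin","bead_tray"]:
        r=finder.spot_in(t,c); print(c,t,[( [round(float(x)) for x in a["box"]],round(float(a["score"]),2)) for a in r[:4]])
print(bot.read_state()["time"])
E
```

```text
pics
time 0.0
q [-1.22189584e+00  2.64737227e-01  1.60536429e+00  9.67034561e-06
  1.27368728e+00 -3.68945141e-02]
qvel [ 0.00056964 -0.00073751 -0.00044247  0.00020237  0.00157014  0.00130761]
joint_efforts [ 9.90016488e-04 -5.15104973e+01 -3.67317045e+01 -9.33010460e-05
  1.28708855e-02  1.70192862e-05]
eef_pos [ 0.25377627 -0.62475894  0.25497793]
ee_rot [[ 9.26500672e-01  3.76292378e-01 -7.42092485e-04]
 [ 3.76293099e-01 -9.26498371e-01  2.06697957e-03]
 [ 9.02411783e-05 -2.19430224e-03 -9.99997588e-01]]
contact_force [-1.14577488  0.11627519  0.48296986]
torque [-0.00620372  0.00505734  0.04002391]
gripper_width 1.0014143084478124
side {'fx': 444.1314364228629, 'fy': 444.1314364228629, 'cx': 316.8641441612397, 'cy': 238.47622167314884, 'view': [[0.9458617780560667, -0.3245028046684693, 0.006589884286790843, -0.5598818255939069], [0.2134145543381712, 0.6371021512702201, 0.7406450410577913, -0.16996026168835165], [-0.24453982254278325, -0.6991414582251253, 0.6718641950436037, -0.8167527670099054], [0.0, 0.0, 0.0, 1.0]]}
side stand [([296, 178, 385, 253], 0.73)]
side stand_top [([2
[... 1753 characters left out ...]
[411, 192, 447, 230], 0.71)]
top bead_tray [([139, 264, 202, 314], 0.58)]
wrist {'fx': 415.5959833504004, 'fy': 415.5959833504004, 'cx': 321.5758248939961, 'cy': 247.51781964292897, 'mount': [[-0.0003705617675122659, 0.9550112178298055, 0.2965694463413324, 0.07628143835586618], [0.999999762228979, 0.00018141410796397714, 0.0006653051204685868, -0.0008124414486029297], [0.0005815719717699251, 0.2965696223623544, -0.9550110579809477, -0.1176967678440568], [0.0, 0.0, 0.0, 1.0]]}
wrist stand []
wrist stand_top []
wrist stand_edge []
wrist stand_heel []
wrist stand_peg []
wrist pendant_center []
wrist pendant_hole []
wrist holder []
wrist board []
wrist jar []
wrist tin []
wrist bead_tray []
1.95
```

View pics/a_side.png

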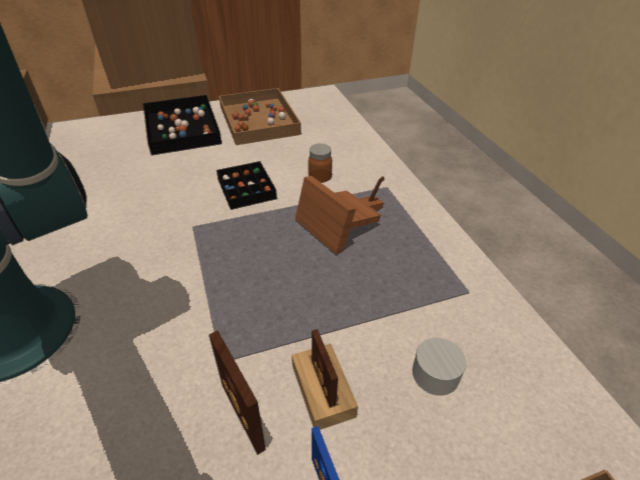

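View pics/a_top.png

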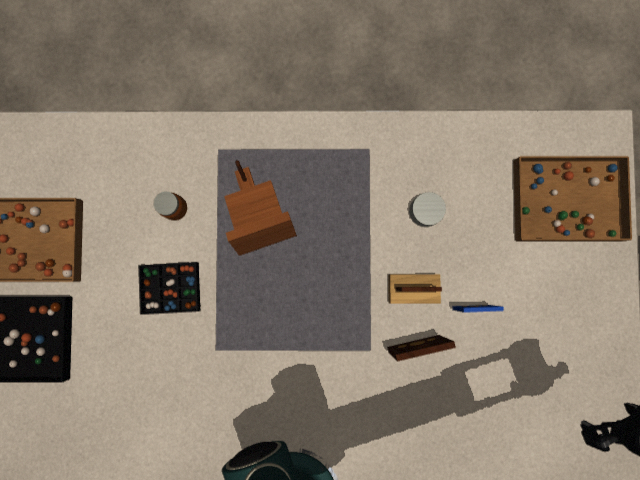

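```bash
python3 - <<'E'
import cv2
s=cv2.imread('pics/a_side.png');t=cv2.imread('pics/a_top.png')
cv2.imwrite('pics/b_side.png',cv2.resize(s[140:280,270:410],(800,800),interpolation=cv2.INTER_CUBIC)[:600] if 0 else cv2.resize(s[165:270,270:410],(800,600),interpolation=cv2.INTER_CUBIC))
cv2.imwrite('pics/b_top.png',cv2.resize(t[150:270,190:350],(800,600),interpolation=cv2.INTER_CUBIC))
cv2.imwrite('pics/b_top2.png',cv2.resize(t[260:380,370:530],(800,600),interpolation=cv2.INTER_CUBIC))
cv2.imwrite('pics/b_side2.png',cv2.resize(s[315:480,180:400],(800,600),interpolation=cv2.INTER_CUBIC))
E
```

```text
(no output)
```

View pics/b_side.png

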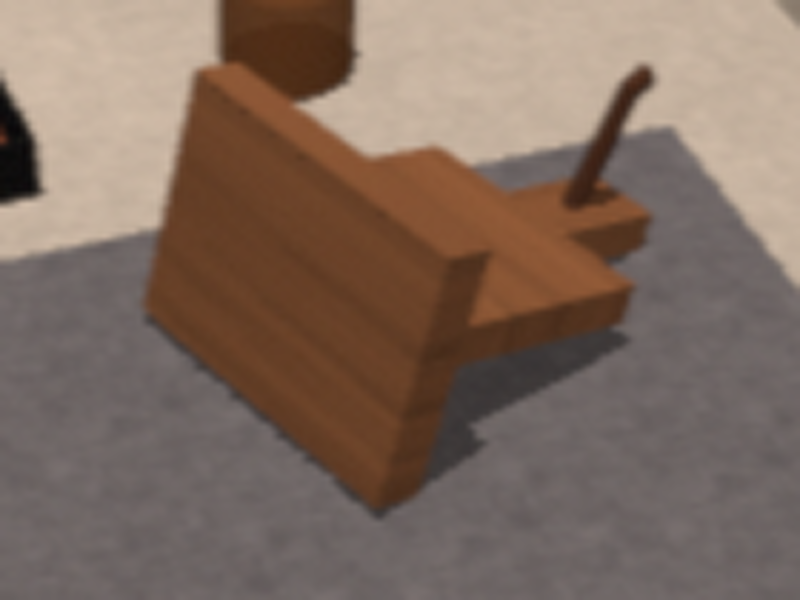

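View pics/b_top.png

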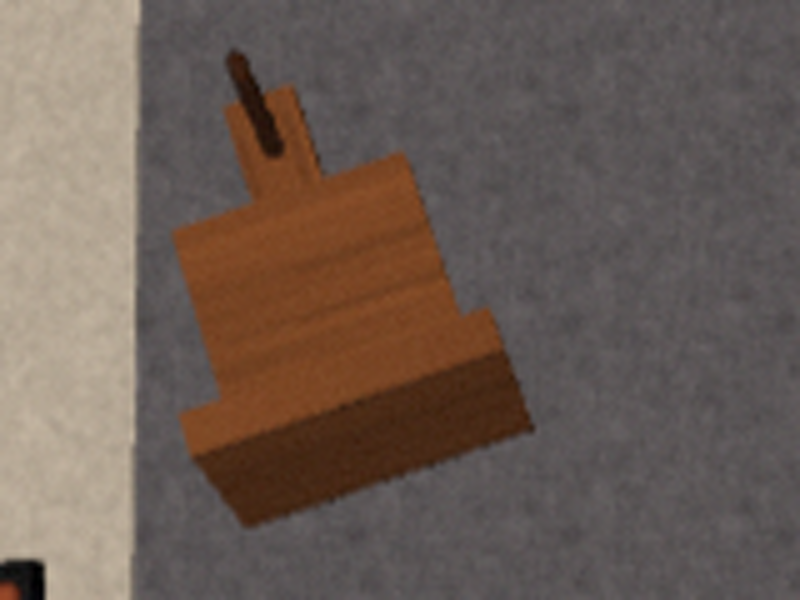

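View pics/b_top2.png

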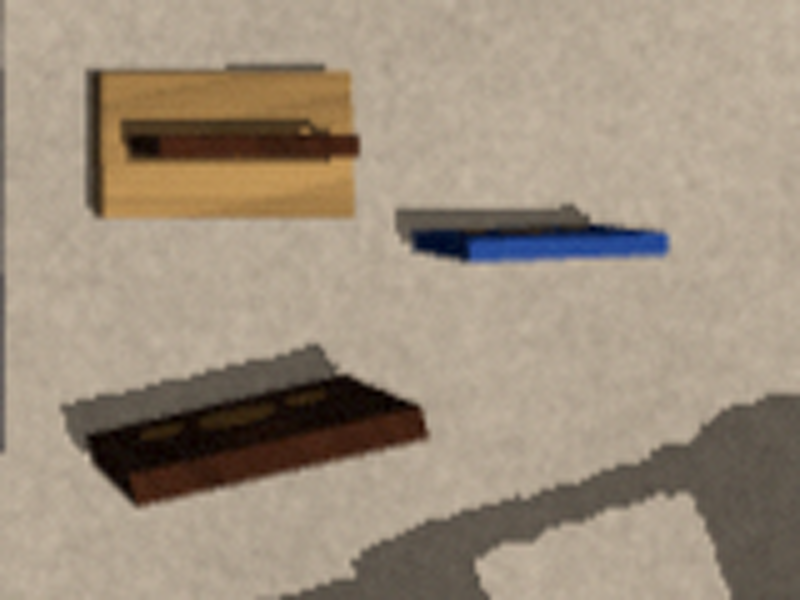

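View pics/b_side2.png

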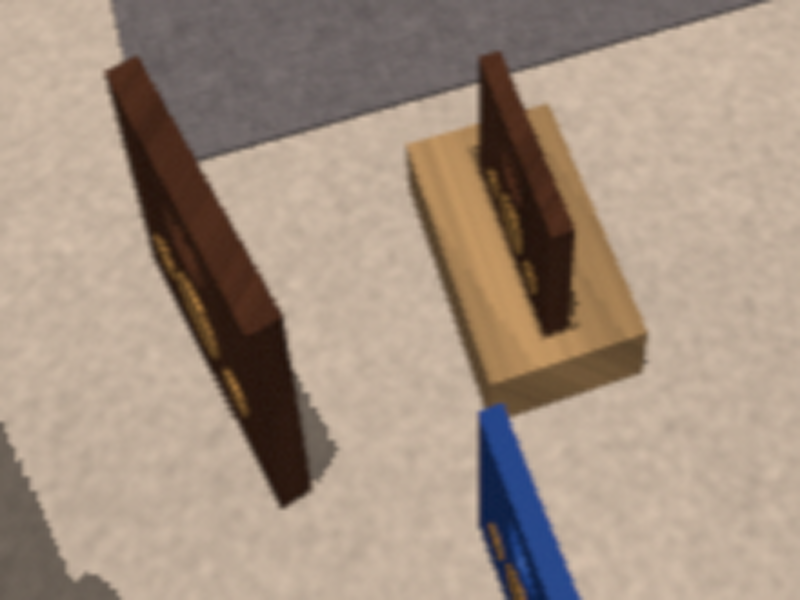

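```bash
cat > h.py <<'E'
import numpy as np
from scipy.optimize import least_squares
from scipy.spatial.transform import Rotation as R
CAM={'side':(444.1314364228629,316.8641441612397,238.47622167314884,np.array([[0.9458617780560667,-0.3245028046684693,0.006589884286790843,-0.5598818255939069],[0.2134145543381712,0.6371021512702201,0.7406450410577913,-0.16996026168835165],[-0.24453982254278325,-0.6991414582251253,0.6718641950436037,-0.8167527670099054],[0,0,0,1]])),
'top':(525.7985245675001,311.64336397707615,250.15295609291016,np.array([[0.0019421221172583355,-0.999927216266417,-0.011907574537875087,-0.04544919803245789],[0.9980772076209182,0.0012005469137247756,0.061971334621241964,-0.5944157259326749],[-0.06195252851427172,-0.012005034643904254,0.998006895444058,-1.2677084231492337],[0,0,0,1]]))}
def proj(c,P):
    f,cx,cy,V=CAM[c]; P=np.atleast_2d(P); p=P@V[:3,:3].T+V[:3,3]
    return np.c_[cx+f*p[:,0]/-p[:,2], cy-f*p[:,1]/-p[:,2]]
def ray(c,uv,z):
    f,cx,cy,V=CAM[c]; d=np.array([(uv[0]-cx)/f,-(uv[1]-cy)/f,-1]); d=V[:3,:3].T@d; o=-V[:3,:3].T@V[:3,3]
    return o+d*(z-o[2])/d[2]
# stand: pivot heel at (hx,hy,hz), yaw, tilt t (0 upright, 105deg lying)
def standpt(p,P):
    hx,hy,hz,yaw,t=p
    return (R.from_euler('z',yaw)*R.from_euler('y',t)).apply((np.atleast_2d(P)-[55,0,0])*1e-3)+[hx,hy,hz]
E
cat > fit.py <<'E'
from h import *
S=[((200,72),(-55,75,0)),((237,62),(-55,75,22)),((450,262),(-55,-75,0)),((488,252),(-55,-75,22)),((147,315),(55,75,0)),((380,515),(55,-75,0)),((632,290),(-9,-60,135)),((650,215),(-9,-18,190)),((435,148),(-9,60,135))]
T=[((195,457),(-55,75,0)),((501,350),(-55,-75,0)),((180,412),(-55,75,22)),((490,310),(-55,-75,22)),((248,527),(55,75,0)),((533,430),(55,-75,0)),((172,232),(-9,60,135)),((405,152),(-9,-60,135)),((228,107),(-9,18,190)),((292,85),(-9,-18,190))]
us=np.array([a for a,_ in S])/5.714+[270,165]; ut=np.array([a for a,_ in T])/5+[190,150]
PS=np.array([b for _,b in S]);PT=np.array([b for _,b in T])
def res(p): return np.r_[(proj('side',standpt(p,PS))-us).ravel(),(proj('top',standpt(p,PT))-ut).ravel()]
for fr in (0,1):
    if fr: r=least_squares(res,[.68,.1,.006,.3,1.83])
    else: r=least_squares(lambda q:res([q[0],q[1],.006,q[2],np.radians(105)]),[.68,.1,.3])
    print(r.x,np.sqrt(np.mean(r.fun**2)))
p=[*r.x]; 
if 1:
    print(np.round(res(p).reshape(-1,2),1).tolist())
    for n,P in dict(edge=(-55,0,22),heel=(55,0,0),top=(0,0,190),peg=(-62,0,172)).items(): print(n,standpt(p,P).round(4))
o=lambda c,l,k,off,z:[ray(c,np.array(a)/k+off,z).round(4).tolist() for a in l]
print('pend top T',o('top',[(158,133),(158,157),(358,135),(358,157)],5,[370,260],.11))
print('pend top S',o('side',[(480,60),(500,52),(572,228),(555,238)],3.636,[180,315],.11))
print('hold T',o('top',[(103,72),(350,72),(355,217),(103,217)],5,[370,260],.036))
print('hold S',o('side',[(405,148),(548,105),(647,333),(492,388)],3.636,[180,315],.036))
print('board T',o('top',[(217,150),(370,150),(371,350),(216,350)],1,[0,0],.006))
print('jar',ray('top',(170,204),.085),'tin',ray('top',(428,209),.05))
print('big pend top', o('top',[(135,503),(428,435)],5,[370,260],.15), 'blue',o('top',[(470,258),(668,235)],5,[370,260],.11))
E
python3 fit.py
```

```text
[0.60701226 0.06316626 0.33478615] 0.569570612371176
[0.60655027 0.06259489 0.00740419 0.33545084 1.83770996] 0.5445512304834166
[[-1.3, 0.2], [-0.2, 0.8], [-0.7, 0.3], [0.3, 0.3], [-1.2, -0.6], [-1.2, -0.5], [0.1, -0.3], [-0.1, 0.3], [0.2, 0.0], [-0.4, -0.4], [0.8, -0.6], [0.1, 0.0], [0.1, -1.0], [0.0, 0.0], [0.4, -0.4], [0.2, -0.5], [0.2, -0.6], [-0.7, -0.2], [0.3, -0.5]]
edge [[0.654  0.0791 0.1077]]
heel [[0.6066 0.0626 0.0074]]
top [[0.7933 0.1277 0.0103]]
peg [[0.7924 0.1274 0.0749]]
pend top T [[0.5066, -0.2488, 0.11], [0.4958, -0.2487, 0.11], [0.5059, -0.3387, 0.11], [0.496, -0.3386, 0.11]]
pend top S [[0.4963, -0.2533, 0.11], [0.5057, -0.2521, 0.11], [0.5052, -0.3398, 0.11], [0.4974, -0.3417, 0.11]]
hold T [[0.5353, -0.2344, 0.036], [0.5355, -0.3526, 0.036], [0.4663, -0.3541, 0.036], [0.466, -0.2339, 0.036]]
hold S [[0.4653, -0.2376, 0.036], [0.5354, -0.2368, 0.036], [0.5357, -0.3555, 0.036], [0.4668, -0.357, 0.036]]
board T [[0.8462, 0.1931, 0.006], [0.8458, -0.1895, 0.006], [0.3516, -0.1895, 0.006], [0.3503, 0.189, 0.006]]
jar [0.69807387 0.28614301 0.085     ] tin [ 0.69139816 -0.3228415   0.05      ]
big pend top [[0.3473, -0.2311, 0.15], [0.3768, -0.3578, 0.15]] blue [[0.4509, -0.3882, 0.11], [0.4614, -0.477, 0.11]]
```

Candidates for the pendant, by side-view pixels:
- Dark one in the block at (324,368).
- Larger dark one, free-standing, at (237,392).
- Blue one at (323,455).

The dark one in the slotted block fits: it isn't blue, it's the smaller dark one (about 90 mm wide against about 130 mm), and the enlarged crop shows it standing in the slot.

The stand's heel is at (0.607, 0.063), yaw 0.335. I'll start by moving the closed fingers above the gap between foot and plate.

>>> drive_tool(
  rows=[0.0174,0.0296,-0.001,0,0,7.1,0,0.0174,0.0296,-0.001,0,0,7.1,0,0.0174,0.0296,-0.001,0,0,7.1,0,0.0174,0.0296,-0.001,0,0,7.1,0,0.0174,0.0296,-0.001,0,0,7.1,0,0.0174,0.0296,-0.001,0,0,7.1,0,0.0174,0.0296,-0.001,0,0,7.1,0,0.0174,0.0296,-0.001,0,0,7.1,0,0.0174,0.0296,-0.001,0,0,7.1,0,0.0174,0.0296,-0.001,0,0,7.1,0,0.0174,0.0296,-0.001,0,0,7.1,0,0.0174,0.0296,-0.001,0,0,7.1,0],
)

```text
time: 2.95
eef_pos: [0.4634, -0.2687, 0.2446]
ee_rot: [[-0.303, 0.953, 0.001], [0.953, 0.303, -0.0], [-0.001, 0.0, -1.0]]
contact_force: [0.3, -0.0, 0.2]
gripper_width: 0.001
```

>>> drive_tool(
  rows=[0.0174,0.0296,-0.001,0,0,7.1,0,0.0174,0.0296,-0.001,0,0,7.1,0,0.0174,0.0296,-0.001,0,0,7.1,0,0.0174,0.0296,-0.001,0,0,7.1,0,0.0174,0.0296,-0.001,0,0,7.1,0,0.0174,0.0296,-0.001,0,0,7.1,0,0.0174,0.0296,-0.001,0,0,7.1,0,0.0174,0.0296,-0.001,0,0,7.1,0,0.0174,0.0296,-0.001,0,0,7.1,0,0.0174,0.0296,-0.001,0,0,7.1,0,0.0174,0.0296,-0.001,0,0,7.1,0,0.0174,0.0296,-0.001,0,0,6.7,0],
)

```text
time: 3.95
eef_pos: [0.6723, 0.0867, 0.2323]
ee_rot: [[-0.976, -0.216, 0.0], [-0.216, 0.976, -0.0], [-0.0, -0.0, -1.0]]
contact_force: [0.4, -0.4, 0.3]
gripper_width: -0.003
```

```bash
cat > st.py <<'E'
from workcell import bot
import numpy as np
np.set_printoptions(suppress=True,precision=4)
s=bot.read_state()
for k in ['time','q','eef_pos','ee_rot','contact_force','gripper_width']: print(k,s[k])
E
python3 st.py
```

```text
time 3.95
q [ 0.0915  0.2838  1.6236 -0.0001  1.2339 -1.6968]
eef_pos [0.6723 0.0867 0.2323]
ee_rot [[-0.9764 -0.2159  0.0003]
 [-0.2159  0.9764 -0.0001]
 [-0.0003 -0.0001 -1.    ]]
contact_force [ 0.4417 -0.4243  0.3445]
gripper_width -0.0033104316101431074
```

>>> drive_tool(
  rows=[0,0,-0.03,0,0,6.7,0,0,0,-0.03,0,0,0,0,0,0,-0.03,0,0,0,0,0,0,-0.03,0,0,0,0,0,0,-0.015,0,0,0,0,0,0,0,0,0,0,0],
)

```text
time: 4.45
eef_pos: [0.6679, 0.0847, 0.0921]
ee_rot: [[-0.947, -0.322, -0.009], [-0.322, 0.947, -0.001], [0.009, 0.002, -1.0]]
contact_force: [-0.4, 0.1, -0.5]
gripper_width: -0.0
```

```bash
cat > pic.py <<'E'
import sys,cv2
from workcell import imaging
# name cam x0 y0 x1 y1
for a in sys.argv[2:]:
    f=a.split(','); d=imaging.camera(f[0])['color'][:,:,::-1]
    cv2.imwrite(f'pics/{sys.argv[1]}_{f[0]}_full.png',d)
    if len(f)>1:
        x0,y0,x1,y1=map(int,f[1:]); d=d[y0:y1,x0:x1]
        k=min(800/d.shape[1],600/d.shape[0]); d=cv2.resize(d,None,fx=k,fy=k,interpolation=cv2.INTER_CUBIC); print(f[0],'scale',k)
    cv2.imwrite(f'pics/{sys.argv[1]}_{f[0]}.png',d)
E
python3 pic.py c side,250,120,430,255; python3 st.py
```

```text
side scale 4.444444444444445
time 4.5
q [ 0.0891  0.4006  1.7378 -0.      1.0081 -1.8099]
eef_pos [0.6699 0.0848 0.095 ]
ee_rot [[-0.9466 -0.3223 -0.0049]
 [-0.3223  0.9466 -0.0004]
 [ 0.0048  0.0012 -1.    ]]
contact_force [ 0.7698  0.164  -0.1269]
gripper_width 0.0005895016165939862
```

View pics/c_side.png

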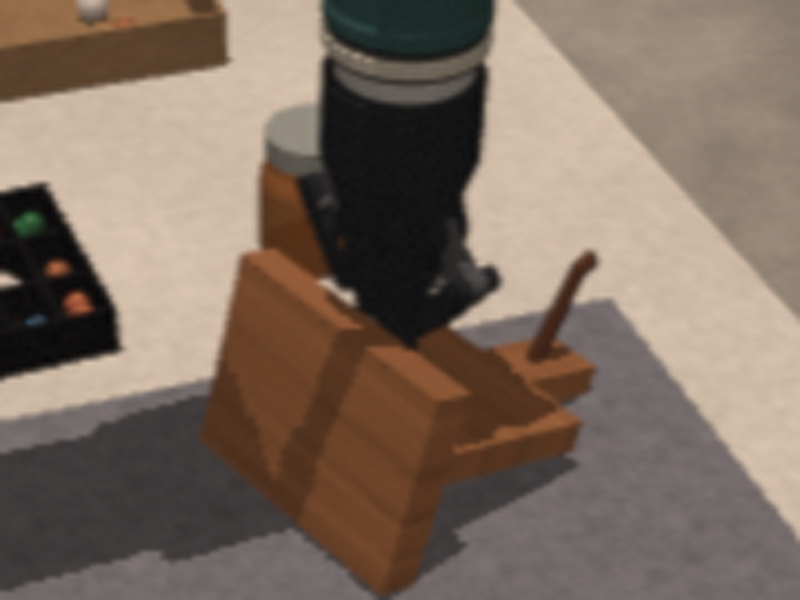

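>>> drive_tool(
  rows=[-0.003,-0.001,0,0,0,0,0,-0.003,-0.001,0,0,0,0,0,-0.003,-0.001,0,0,0,0,0,-0.003,-0.001,0.0005,0,0,0,0,-0.003,-0.001,0.0005,0,0,0,0,-0.003,-0.001,0.001,0,0,0,0,-0.003,-0.001,0.001,0,0,0,0],
)

```text
time: 5.08
eef_pos: [0.651, 0.0779, 0.1014]
ee_rot: [[-0.947, -0.322, 0.002], [-0.322, 0.947, -0.0], [-0.002, -0.001, -1.0]]
contact_force: [2.5, 0.9, 0.6]
gripper_width: 0.002
```

```bash
python3 pic.py d side,250,120,430,255; python3 st.py
```

```text
side scale 4.444444444444445
time 5.1333
q [ 0.081   0.3568  1.7859 -0.0003  0.9982 -1.8178]
eef_pos [0.6502 0.0777 0.1012]
ee_rot [[-0.9466 -0.3223  0.0007]
 [-0.3223  0.9466 -0.0002]
 [-0.0006 -0.0004 -1.    ]]
contact_force [2.0371 0.0461 3.2752]
gripper_width -0.0013327399336965267
```

View pics/d_side.png

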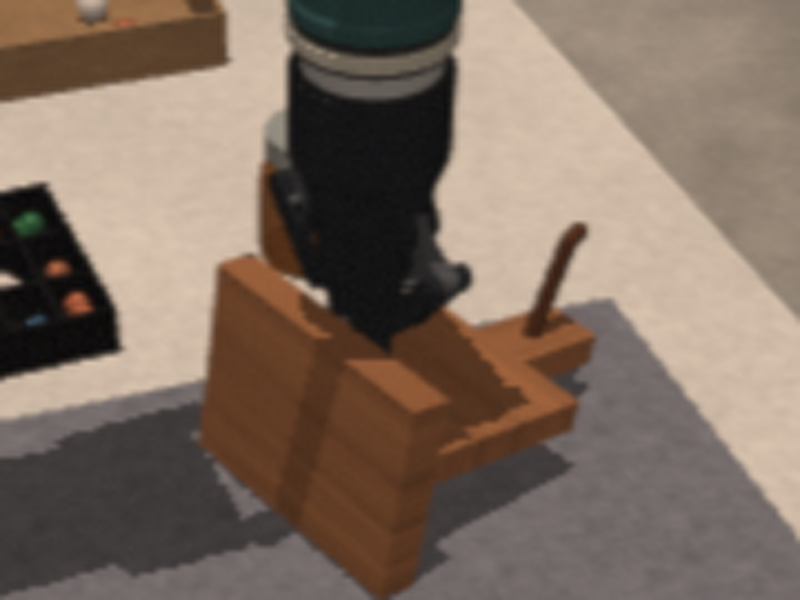

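>>> drive_tool(
  rows=[-0.003,-0.001,0,0,0,0,0,-0.003,-0.001,0,0,0,0,0,-0.003,-0.001,0,0,0,0,0,-0.003,-0.001,0,0,0,0,0,0,0,0,0,0,0,0],
)

```text
time: 5.55
eef_pos: [0.6394, 0.0739, 0.1021]
ee_rot: [[-0.947, -0.322, 0.003], [-0.322, 0.947, 0.0], [-0.002, -0.001, -1.0]]
contact_force: [2.1, 0.8, 8.3]
gripper_width: -0.0
```

```bash
python3 pic.py e side,250,120,430,255; python3 st.py; cat > plan2.py <<'E'
from h import *
from workcell import bot
import sys
# rigid rotation about heel, step deg, n
np.set_printoptions(suppress=True,precision=4)
hx,hy,yaw=0.607,0.063,0.335
step=float(sys.argv[1]);n=int(sys.argv[2])
p=np.array(bot.read_state()['eef_pos'])
ax=np.array([np.sin(yaw),-np.cos(yaw),0]); H=np.array([hx,hy,.006])
print('rotvec',ax*step)
q=p
for i in range(1,n+1):
    nq=H+R.from_rotvec(ax*np.radians(step*i)).apply(p-H); print((nq-q).round(4)); q=nq
print(q)
E
python3 plan2.py 4 12
```

```text
side scale 4.444444444444445
time 5.6
q [ 0.0765  0.3362  1.8124 -0.0001  0.9902 -1.8224]
eef_pos [0.6396 0.074  0.1021]
ee_rot [[-0.9466 -0.3224  0.0028]
 [-0.3224  0.9466  0.0001]
 [-0.0027 -0.0008 -1.    ]]
contact_force [1.5742 0.752  7.2401]
gripper_width -0.001363123458628325
rotvec [ 1.3151 -3.7776  0.    ]
[-0.0064 -0.0022  0.0022]
[-0.0065 -0.0023  0.0017]
[-0.0066 -0.0023  0.0012]
[-0.0067 -0.0023  0.0007]
[-0.0067 -0.0023  0.0002]
[-0.0067 -0.0023 -0.0003]
[-0.0067 -0.0023 -0.0008]
[-0.0066 -0.0023 -0.0013]
[-0.0065 -0.0023 -0.0018]
[-0.0064 -0.0022 -0.0022]
[-0.0062 -0.0022 -0.0027]
[-0.006  -0.0021 -0.0032]
[0.5614 0.0468 0.0958]
```

View pics/e_side.png

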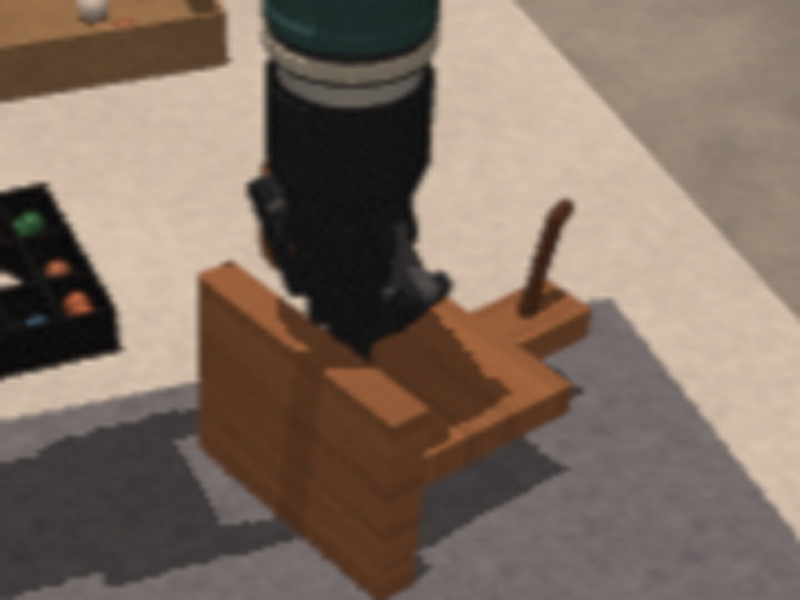

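>>> drive_tool(
  rows=[0,0,0.003,0,0,0,0,-0.0064,-0.0022,0.004,1.32,-3.78,0,0,-0.0065,-0.0023,0.0017,1.32,-3.78,0,0,-0.0066,-0.0023,0.0012,1.32,-3.78,0,0,-0.0067,-0.0023,0.0007,1.32,-3.78,0,0,-0.0067,-0.0023,0.0002,1.32,-3.78,0,0,0,0,0,0,0,0,0],
)

```text
time: 6.18
eef_pos: [0.5996, 0.062, 0.1076]
ee_rot: [[-0.892, -0.322, 0.317], [-0.302, 0.947, 0.113], [-0.336, 0.006, -0.942]]
contact_force: [-1.7, 0.4, -0.3]
gripper_width: 0.002
```

```bash
python3 pic.py f side,250,120,430,255; python3 st.py;python3 plan2.py 4 7
```

```text
side scale 4.444444444444445
time 6.2333
q [ 0.0018  0.1039  2.1277  0.2012  0.5952 -2.0446]
eef_pos [0.6013 0.0622 0.1084]
ee_rot [[-0.8924 -0.3218  0.3163]
 [-0.3015  0.9468  0.1126]
 [-0.3357  0.0051 -0.9419]]
contact_force [0.4791 0.168  0.609 ]
gripper_width -0.00029017605550891616
rotvec [ 1.3151 -3.7776  0.    ]
[-0.0067 -0.0023 -0.0006]
[-0.0067 -0.0023 -0.0011]
[-0.0066 -0.0023 -0.0016]
[-0.0065 -0.0022 -0.0021]
[-0.0063 -0.0022 -0.0026]
[-0.0061 -0.0021 -0.003 ]
[-0.0059 -0.0021 -0.0035]
[0.5565 0.0466 0.0938]
```

View pics/f_side.png

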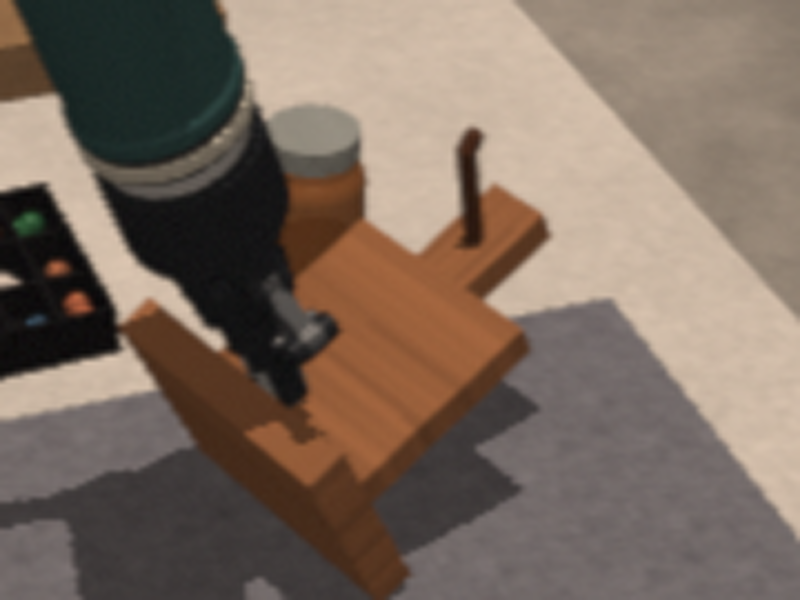

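>>> drive_tool(
  rows=[-0.0067,-0.0023,-0.0006,1.32,-3.78,0,0,-0.0067,-0.0023,-0.0011,1.32,-3.78,0,0,0,0,0,0,0,0,0],
)

```text
time: 6.48
eef_pos: [0.5888, 0.0583, 0.1066]
ee_rot: [[-0.839, -0.323, 0.438], [-0.283, 0.946, 0.156], [-0.465, 0.007, -0.885]]
contact_force: [-1.5, -0.3, -0.9]
gripper_width: 0.0
```

```bash
python3 pic.py g side,230,120,410,255; python3 st.py;python3 plan2.py 4 5
```

```text
side scale 4.444444444444445
time 6.5333
q [-0.0376  0.0386  2.2426  0.415   0.4403 -2.2746]
eef_pos [0.5899 0.0582 0.1073]
ee_rot [[-0.8393 -0.3227  0.4376]
 [-0.2828  0.9465  0.1555]
 [-0.4643  0.0068 -0.8856]]
contact_force [ 0.1765 -0.9529  0.1544]
gripper_width -0.0008698769014032773
rotvec [ 1.3151 -3.7776  0.    ]
[-0.0066 -0.0023 -0.0015]
[-0.0065 -0.0023 -0.002 ]
[-0.0064 -0.0022 -0.0024]
[-0.0062 -0.0022 -0.0029]
[-0.006  -0.0021 -0.0034]
[0.5582 0.0472 0.0952]
```

View pics/g_side.png

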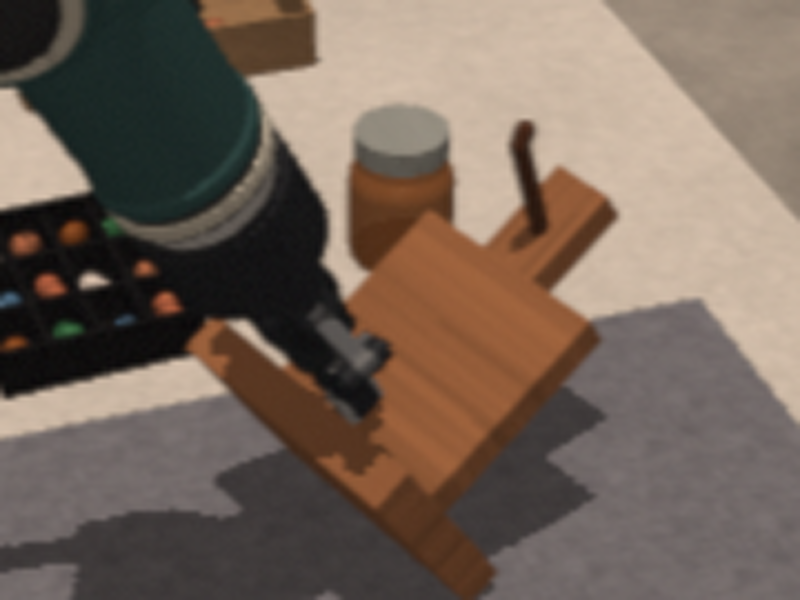

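>>> drive_tool(
  rows=[-0.0023,0.0064,0,-2.4,-0.8,0,0,-0.0023,0.0064,0,-2.4,-0.8,0,0,-0.0023,0.0064,0,-2.4,-0.8,0,0,-0.0023,0.0064,0,-2.4,-0.8,0,0,-0.0023,0.0064,0,-2.4,-0.8,0,0,-0.0023,0.0064,0,-2.4,-0.8,0,0,0,0,0,0,0,0,0],
)

```text
time: 7.12
eef_pos: [0.5807, 0.0983, 0.1108]
ee_rot: [[-0.795, -0.314, 0.519], [-0.404, 0.913, -0.066], [-0.453, -0.262, -0.852]]
contact_force: [1.5, -0.5, 0.7]
gripper_width: 0.001
```

```bash
python3 pic.py i side,230,120,410,255 top,190,150,350,270; python3 st.py;python3 plan2.py 4 6
```

```text
side scale 4.444444444444445
top scale 5.0
time 7.2167
q [ 0.2204  0.0149  2.2843 -0.5134  0.3642 -1.309 ]
eef_pos [0.5803 0.0976 0.1104]
ee_rot [[-0.7962 -0.314   0.5171]
 [-0.4015  0.9136 -0.0634]
 [-0.4526 -0.2582 -0.8536]]
contact_force [0.8628 0.7435 0.6153]
gripper_width 0.00170348688613539
rotvec [ 1.3151 -3.7776  0.    ]
[-0.0068 -0.0024 -0.0012]
[-0.0067 -0.0023 -0.0017]
[-0.0066 -0.0023 -0.0022]
[-0.0065 -0.0022 -0.0027]
[-0.0063 -0.0022 -0.0032]
[-0.006  -0.0021 -0.0036]
[0.5413 0.0841 0.0957]
```

View pics/i_side.png

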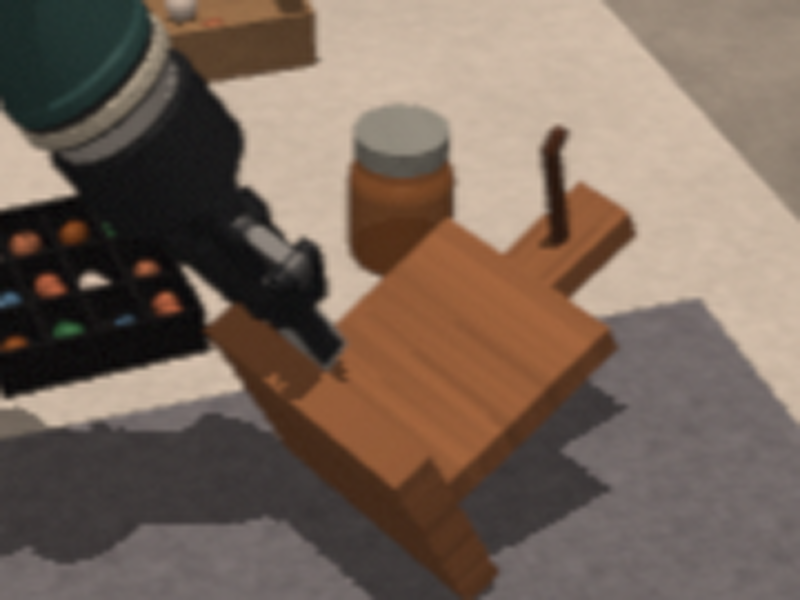

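View pics/i_top.png

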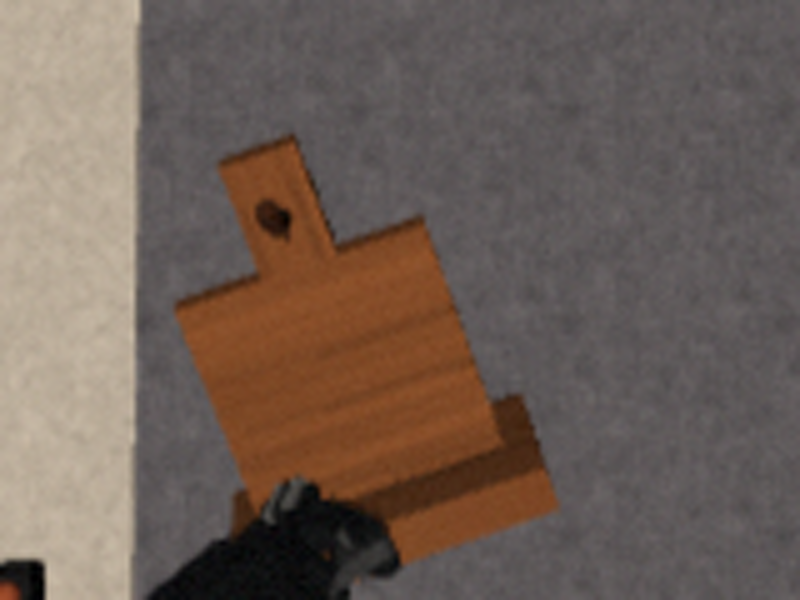

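>>> drive_tool(
  rows=[-0.004,-0.0014,-0.0019,0,0,0,0,-0.004,-0.0014,-0.0019,0,0,0,0,-0.0042,-0.0014,-0.0026,0,0,0,0,-0.0042,-0.0014,-0.0026,0,0,0,0,0,0,0,0,0,0,0],
)

```text
time: 7.63
eef_pos: [0.5593, 0.0889, 0.0981]
ee_rot: [[-0.801, -0.312, 0.512], [-0.399, 0.915, -0.067], [-0.447, -0.258, -0.856]]
contact_force: [-2.5, -0.5, 2.9]
gripper_width: 0.002
```

```bash
python3 pic.py j side,230,120,410,255; python3 st.py
```

```text
side scale 4.444444444444445
time 7.6833
q [ 0.2127 -0.0048  2.3306 -0.5392  0.3436 -1.2843]
eef_pos [0.56   0.0893 0.0986]
ee_rot [[-0.7997 -0.3118  0.5131]
 [-0.3991  0.9145 -0.0662]
 [-0.4487 -0.2577 -0.8557]]
contact_force [-0.0593 -0.8208  0.5899]
gripper_width 0.0005787562983421387
```

View pics/j_side.png

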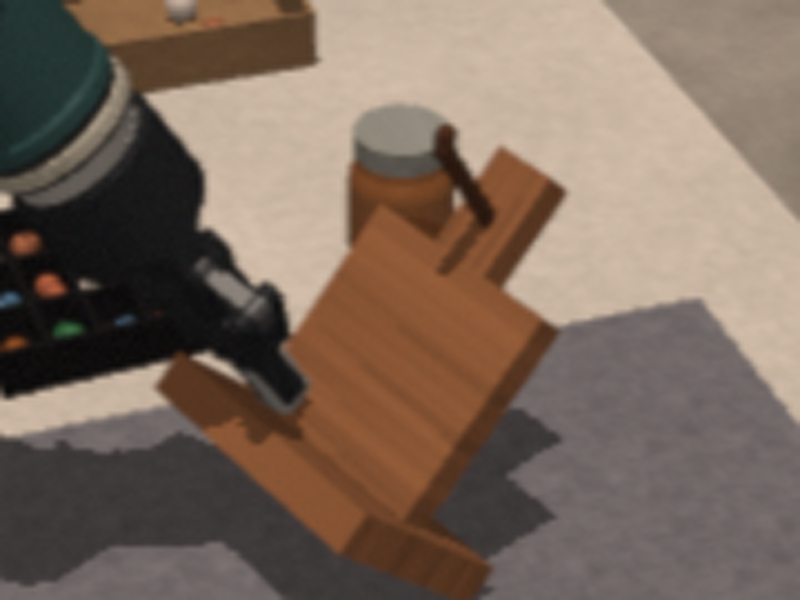

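```bash
cat > fitside.py <<'E'
from h import *
def fit(pts,k,off,cam='side',hz=.006,free=True):
    uv=np.array([a for a,_ in pts])/k+off; P=np.array([b for _,b in pts])
    r=least_squares(lambda q:(proj(cam,standpt([q[0],q[1],hz,q[2],q[3]],P))-uv).ravel(),[.607,.063,.335,.8])
    print('heel',r.x[:2].round(4),'yaw',r.x[2].round(3),'t deg',np.degrees(r.x[3]).round(1),'rms',np.sqrt(np.mean(r.fun**2)).round(2)); return r.x
if __name__=='__main__':
    fit([((342,553),(-55,-75,0)),((372,513),(-55,-75,22)),((557,332),(-9,-60,135)),((158,387),(-55,75,0)),((178,355),(-55,75,22)),((380,205),(-9,60,135)),((490,568),(55,-75,22))],4.444,[230,120])
E
python3 fitside.py
```

```text
heel [0.6026 0.0553] yaw 0.344 t deg 47.4 rms 1.01
```

>>> drive_tool(
  rows=[-0.0014,0.0002,0.0017,0,0,0,0,-0.0014,0.0002,0.0017,0,0,0,0,-0.0014,0.0002,0.0017,0,0,0,0,-0.0023,-0.0001,0.0027,0,0,0,0,-0.0023,-0.0001,0.0027,0,0,0,0,-0.0023,-0.0001,0.0027,0,0,0,0,0,0,0,0,0,0,0],
)

```text
time: 8.27
eef_pos: [0.5503, 0.091, 0.1138]
ee_rot: [[-0.797, -0.312, 0.516], [-0.4, 0.914, -0.064], [-0.452, -0.258, -0.854]]
contact_force: [-2.2, -0.1, -0.4]
gripper_width: -0.003
```

```bash
python3 pic.py k side,210,120,390,255; python3 st.py
```

```text
side scale 4.444444444444445
time 8.3167
q [ 0.221  -0.0511  2.3407 -0.5022  0.3737 -1.3189]
eef_pos [0.5505 0.0911 0.1137]
ee_rot [[-0.7972 -0.3125  0.5165]
 [-0.4     0.9143 -0.0641]
 [-0.4522 -0.2577 -0.8539]]
contact_force [-2.0657  0.0901 -0.5642]
gripper_width -0.00015398405541968888
```

View pics/k_side.png

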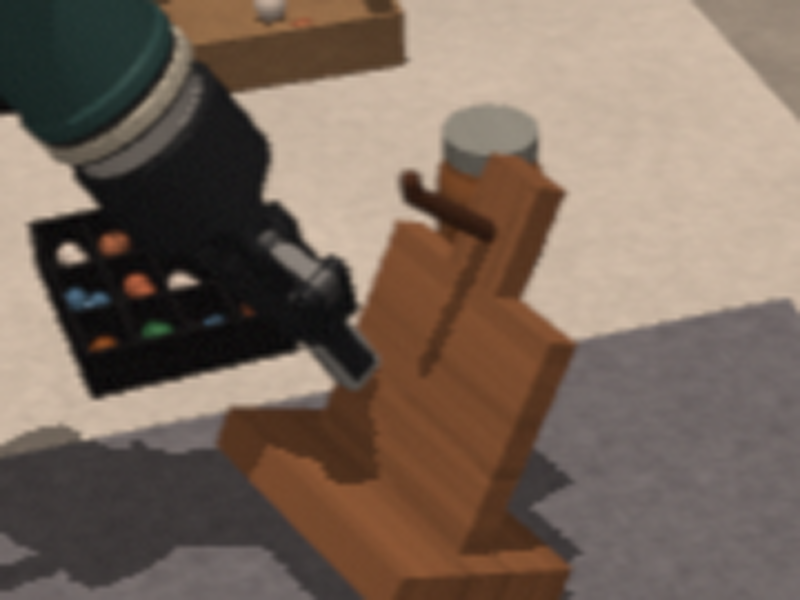

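>>> drive_tool(
  rows=[-0.0026,-0.0004,0.002,0,0,0,0,-0.0026,-0.0004,0.002,0,0,0,0,-0.0026,-0.0004,0.002,0,0,0,0,-0.0026,-0.0004,0.002,0,0,0,0,-0.0024,-0.0005,0.0008,0,0,0,0,0,0,0,0,0,0,0],
)

```text
time: 8.82
eef_pos: [0.5382, 0.0889, 0.1229]
ee_rot: [[-0.797, -0.312, 0.517], [-0.4, 0.914, -0.064], [-0.453, -0.258, -0.853]]
contact_force: [-1.5, -0.7, -0.2]
gripper_width: -0.0
```

```bash
python3 pic.py l side,210,130,390,265; python3 st.py
```

```text
side scale 4.444444444444445
time 8.8667
q [ 0.2226 -0.0936  2.3587 -0.4766  0.3951 -1.3454]
eef_pos [0.5383 0.0889 0.1228]
ee_rot [[-0.7968 -0.3122  0.5173]
 [-0.3998  0.9143 -0.064 ]
 [-0.453  -0.2578 -0.8534]]
contact_force [-0.0369 -1.4561 -0.5003]
gripper_width -0.001377560322721096
```

View pics/l_side.png

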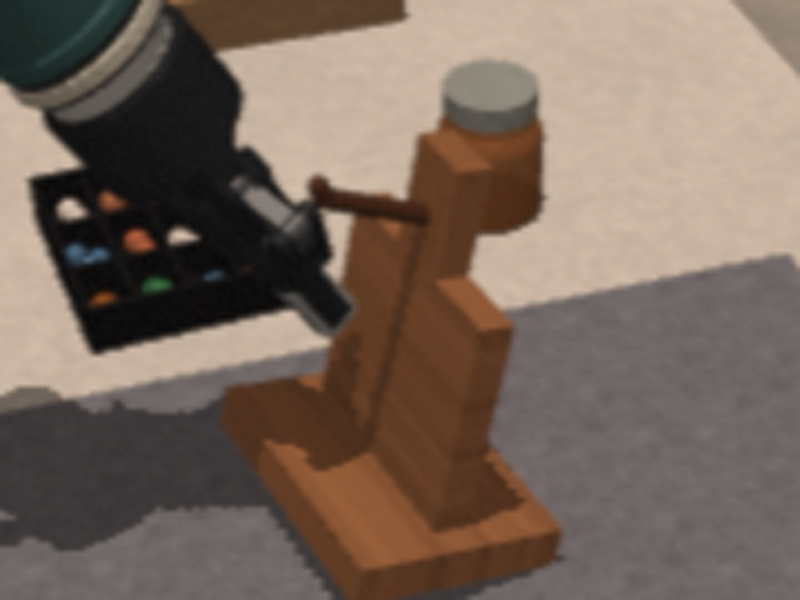

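```bash
python3 - <<'E'
from fitside import fit
fit([((360,573),(-55,-75,22)),((560,530),(55,-75,22)),((558,555),(55,-75,0)),((477,332),(-9,-60,135)),((512,323),(9,-60,135)),((222,405),(-55,75,22)),((458,175),(-9,-18,190)),((418,137),(-9,18,190)),((490,165),(9,-18,190))],4.444,[210,130])
E
```

```text
heel [0.6122 0.0607] yaw 0.216 t deg 12.2 rms 1.08
```

```bash
python3 pic.py m side,210,130,390,265 top,190,150,350,270; python3 st.py
```

```text
side scale 4.444444444444445
top scale 5.0
time 8.9667
q [ 0.2225 -0.093   2.3583 -0.4767  0.3951 -1.3455]
eef_pos [0.5385 0.089  0.1227]
ee_rot [[-0.7968 -0.3124  0.5172]
 [-0.4     0.9143 -0.064 ]
 [-0.4529 -0.2579 -0.8535]]
contact_force [-1.7488 -1.1565  0.3953]
gripper_width 0.000946072632403755
```

View pics/m_side.png

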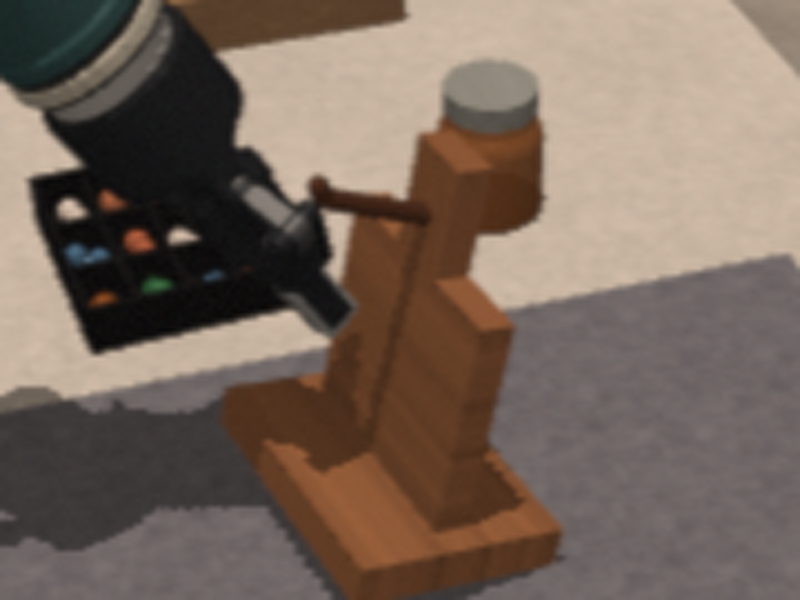

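View pics/m_top.png

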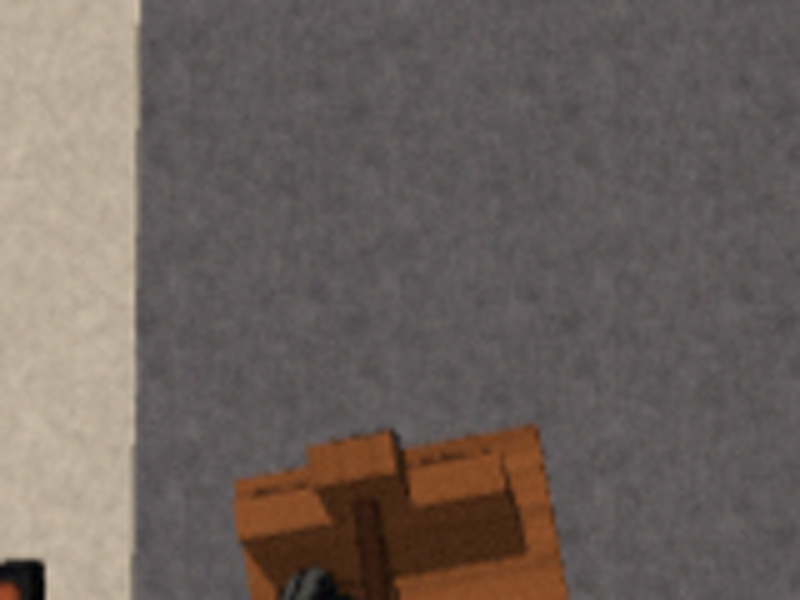

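>>> drive_tool(
  rows=[-0.0018,-0.0004,0,0,0,0,0,-0.0018,-0.0004,0,0,0,0,0,-0.0018,-0.0004,0,0,0,0,0,-0.0018,-0.0004,0,0,0,0,0,0,0,0,0,0,0,0],
)

```text
time: 9.38
eef_pos: [0.5304, 0.0871, 0.122]
ee_rot: [[-0.798, -0.313, 0.516], [-0.4, 0.914, -0.064], [-0.452, -0.258, -0.854]]
contact_force: [-1.4, -0.6, -0.9]
gripper_width: -0.001
```

```bash
python3 pic.py n side,210,130,390,265; python3 st.py
```

```text
side scale 4.444444444444445
time 9.4333
q [ 0.2227 -0.1087  2.3731 -0.4746  0.397  -1.3475]
eef_pos [0.5307 0.0872 0.1222]
ee_rot [[-0.7974 -0.3126  0.5162]
 [-0.4     0.9143 -0.0643]
 [-0.4519 -0.2577 -0.854 ]]
contact_force [-2.0054 -0.5473 -1.0028]
gripper_width -0.0008001254545192787
```

View pics/n_side.png

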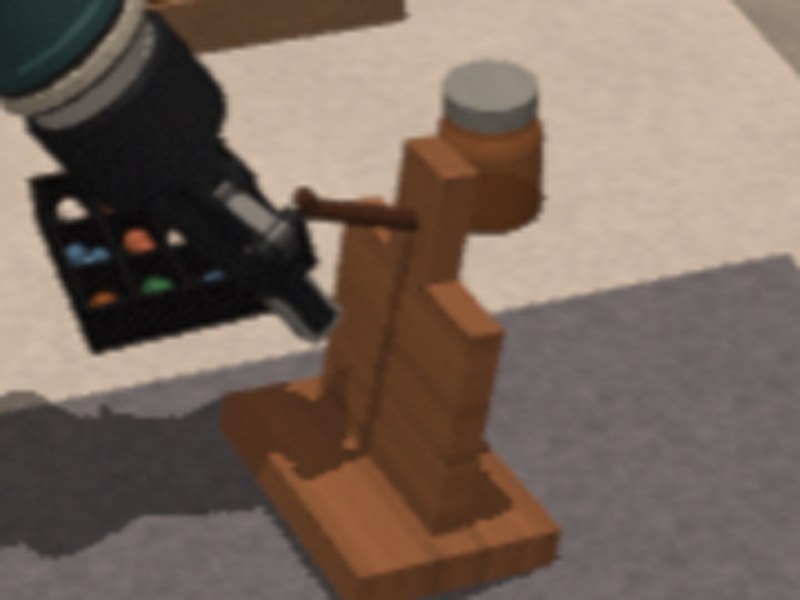

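Easing down well: about 8 mm of finger motion has lowered it a few degrees. I'll keep going at the same pace.

>>> drive_tool(
  rows=[-0.0018,-0.0004,0,0,0,0,0,-0.0018,-0.0004,0,0,0,0,0,-0.0018,-0.0004,0,0,0,0,0,-0.0018,-0.0004,0,0,0,0,0,-0.0018,-0.0004,0,0,0,0,0,0,0,0,0,0,0,0],
)

```text
time: 9.93
eef_pos: [0.5216, 0.0852, 0.1222]
ee_rot: [[-0.797, -0.312, 0.516], [-0.4, 0.914, -0.064], [-0.452, -0.258, -0.854]]
contact_force: [-1.0, -0.7, 0.1]
gripper_width: 0.004
```

```bash
python3 pic.py o side,210,130,390,265; python3 st.py
```

```text
side scale 4.444444444444445
time 9.9833
q [ 0.2228 -0.1291  2.3902 -0.4717  0.3995 -1.3506]
eef_pos [0.5218 0.0853 0.1224]
ee_rot [[-0.7972 -0.3125  0.5166]
 [-0.4     0.9143 -0.0642]
 [-0.4523 -0.2578 -0.8538]]
contact_force [-1.0265 -0.209   0.4344]
gripper_width -0.0025903926361896716
```

View pics/o_side.png

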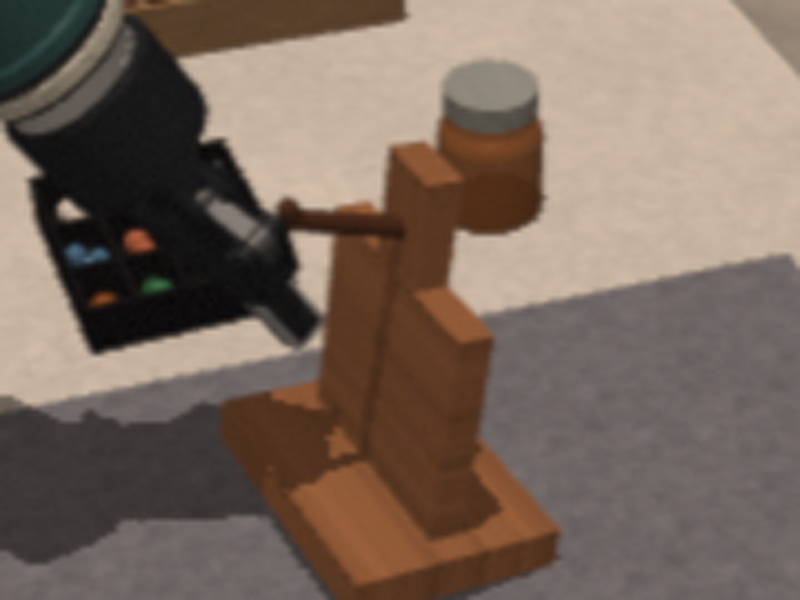

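```bash
python3 - <<'E'
from fitside import fit
fit([((357,583),(-55,-75,22)),((557,535),(55,-75,22)),((557,562),(55,-75,0)),((458,345),(-9,-60,135)),((492,338),(9,-60,135)),((222,405),(-55,75,22)),((428,185),(-9,-18,190)),((388,147),(-9,18,190)),((463,178),(9,-18,190)),((428,143),(9,18,190))],4.444,[210,130])
E
```

```text
heel [0.6142 0.0596] yaw 0.179 t deg 8.0 rms 0.57
```

>>> drive_tool(
  rows=[-0.0016,-0.0003,-0.0002,0,0,0,0,-0.0016,-0.0003,-0.0002,0,0,0,0,-0.0016,-0.0003,-0.0002,0,0,0,0,-0.0016,-0.0003,-0.0002,0,0,0,0,-0.0016,-0.0003,-0.0002,0,0,0,0,-0.0016,-0.0003,-0.0002,0,0,0,0,0,0,0,0,0,0,0],
)

```text
time: 10.57
eef_pos: [0.512, 0.0834, 0.121]
ee_rot: [[-0.797, -0.313, 0.516], [-0.4, 0.914, -0.064], [-0.452, -0.258, -0.854]]
contact_force: [-1.7, -0.3, -2.3]
gripper_width: 0.004
```

```bash
python3 pic.py p side,210,130,390,265; python3 st.py
```

```text
side scale 4.444444444444445
time 10.6167
q [ 0.2238 -0.1485  2.4094 -0.4722  0.4003 -1.3494]
eef_pos [0.5122 0.0835 0.1211]
ee_rot [[-0.7973 -0.3125  0.5164]
 [-0.4     0.9143 -0.0642]
 [-0.4521 -0.2578 -0.8539]]
contact_force [-0.5952 -0.881  -0.1321]
gripper_width -0.0016789161549149224
```

View pics/p_side.png

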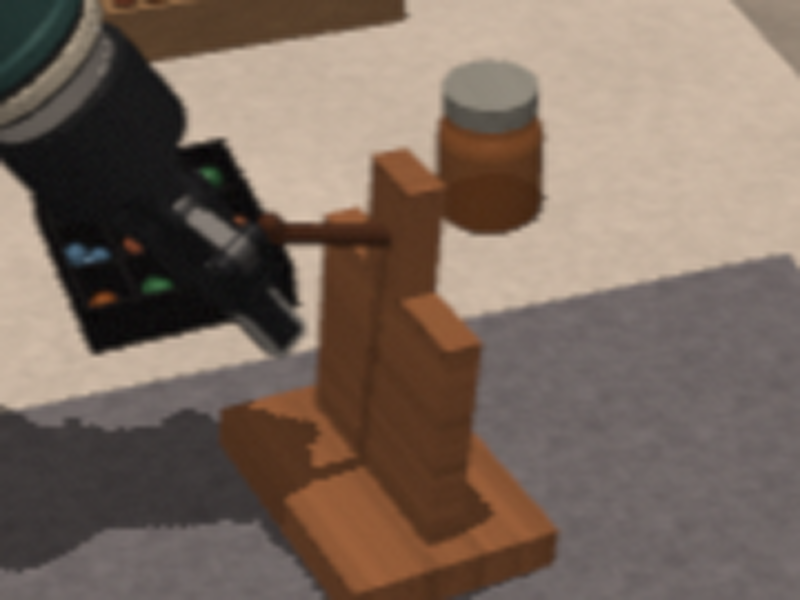

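Still following the finger at about 4°. Next, the last stretch.

>>> drive_tool(
  rows=[-0.0015,-0.0003,-0.0002,0,0,0,0,-0.0015,-0.0003,-0.0002,0,0,0,0,-0.0015,-0.0003,-0.0002,0,0,0,0,-0.0015,-0.0003,-0.0002,0,0,0,0,-0.0015,-0.0003,-0.0002,0,0,0,0,-0.0015,-0.0003,-0.0002,0,0,0,0,-0.0015,-0.0003,-0.0002,0,0,0,0,0,0,0,0,0,0,0],
)

```text
time: 11.28
eef_pos: [0.5015, 0.0813, 0.1195]
ee_rot: [[-0.797, -0.313, 0.516], [-0.4, 0.914, -0.064], [-0.452, -0.258, -0.854]]
contact_force: [-2.1, -0.9, -2.1]
gripper_width: 0.001
```

```bash
python3 pic.py q side,210,130,390,265; python3 st.py
```

```text
side scale 4.444444444444445
time 11.3333
q [ 0.2246 -0.1702  2.4303 -0.4721  0.4013 -1.3489]
eef_pos [0.5017 0.0813 0.1197]
ee_rot [[-0.7973 -0.3125  0.5164]
 [-0.3999  0.9143 -0.0643]
 [-0.452  -0.2578 -0.8539]]
contact_force [-0.6686 -0.882  -1.2152]
gripper_width -0.0016080425233195666
```

View pics/q_side.png

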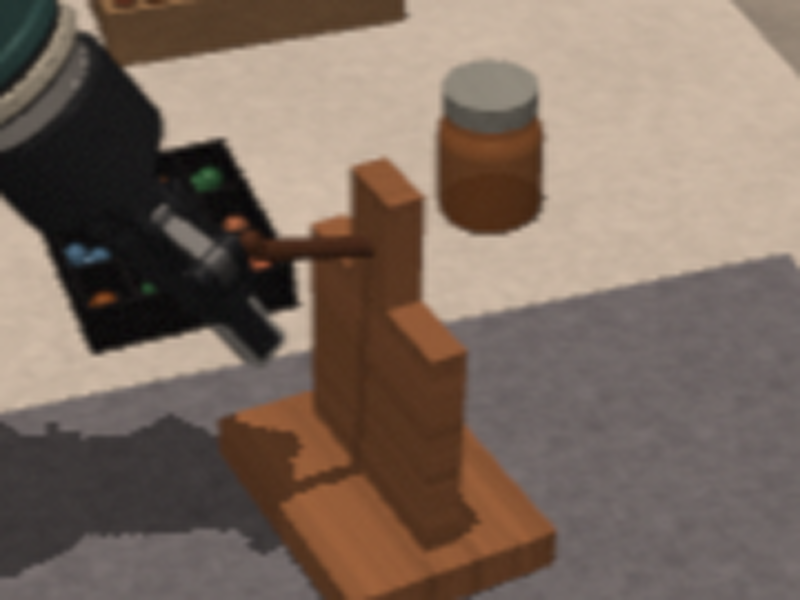

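>>> drive_tool(
  rows=[-0.0015,-0.0003,-0.0002,0,0,0,0,-0.0015,-0.0003,-0.0002,0,0,0,0,-0.0015,-0.0003,-0.0002,0,0,0,0,-0.0015,-0.0003,-0.0002,0,0,0,0,-0.0015,-0.0003,0,0,0,0,0,-0.0015,-0.0003,0,0,0,0,0,0,0,0,0,0,0,0],
)

```text
time: 11.92
eef_pos: [0.4925, 0.0795, 0.1189]
ee_rot: [[-0.797, -0.312, 0.516], [-0.4, 0.914, -0.064], [-0.452, -0.258, -0.854]]
contact_force: [-1.7, -1.6, -0.8]
gripper_width: 0.001
```

```bash
python3 pic.py r side,210,130,390,265; python3 st.py
```

```text
side scale 4.444444444444445
time 11.9667
q [ 0.2253 -0.1901  2.4476 -0.4704  0.4037 -1.3503]
eef_pos [0.4927 0.0796 0.119 ]
ee_rot [[-0.7972 -0.3125  0.5166]
 [-0.4     0.9143 -0.0643]
 [-0.4522 -0.2579 -0.8538]]
contact_force [-2.0222 -1.6561  0.251 ]
gripper_width 0.0015138581016286747
```

View pics/r_side.png

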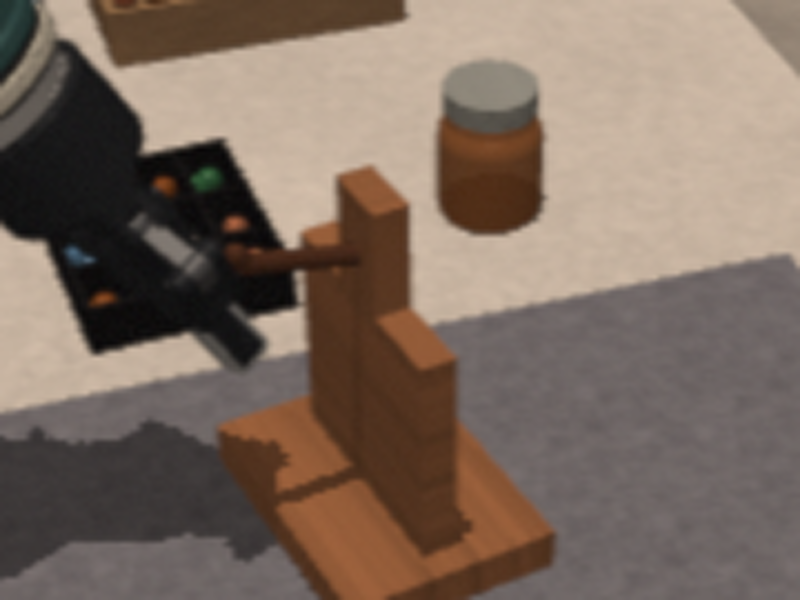

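```bash
python3 - <<'E'
from fitside import fit
fit([((553,540),(55,-75,22)),((551,568),(55,-75,0)),((420,371),(-9,-60,135)),((456,360),(9,-60,135)),((220,432),(-55,75,22)),((375,213),(-9,-18,190)),((340,177),(-9,18,190)),((408,206),(9,-18,190)),((374,167),(9,18,190))],4.444,[210,130])
import cv2
d=cv2.imread('pics/r_side_full.png')[200:290,240:360]; cv2.imwrite('pics/r2.png',cv2.resize(d,(800,600),interpolation=cv2.INTER_CUBIC))
E
```

```text
heel [0.6132 0.0573] yaw 0.17 t deg 0.6 rms 0.59
```

View pics/r2.png

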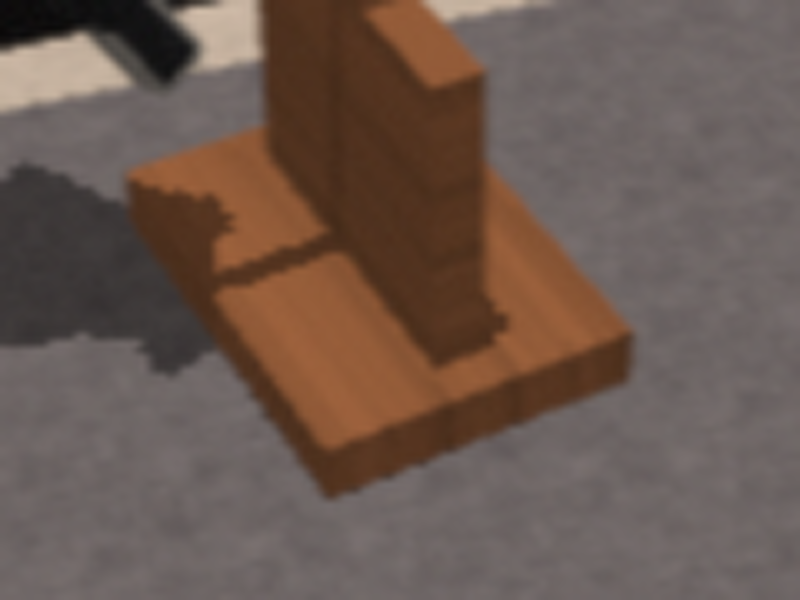

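>>> drive_tool(
  rows=[-0.0015,-0.0003,0,0,0,0,0,-0.0015,-0.0003,0,0,0,0,0,-0.0015,-0.0003,0,0,0,0,0,-0.003,0.002,0,0,0,0,0,-0.004,0.008,0,0,0,0,0,-0.002,0.015,0,0,0,0,0,0,0.02,0.01,0,0,0,0,0,0.01,0.03,0,0,0,0,0,0,0.04,0,0,0,0],
)

```text
time: 12.72
eef_pos: [0.4768, 0.1347, 0.196]
ee_rot: [[-0.799, -0.317, 0.511], [-0.403, 0.913, -0.065], [-0.446, -0.257, -0.857]]
contact_force: [0.8, -0.8, -0.3]
gripper_width: 0.001
```

```bash
python3 pic.py s side,210,150,370,270 top,200,190,360,310; python3 st.py
```

```text
side scale 5.0
top scale 5.0
time 12.8167
q [ 0.3892 -0.3067  2.3494 -0.4385  0.6417 -1.284 ]
eef_pos [0.4841 0.1368 0.208 ]
ee_rot [[-0.7896 -0.3115  0.5286]
 [-0.3997  0.9148 -0.0579]
 [-0.4656 -0.257  -0.8469]]
contact_force [1.2405 0.131  1.3083]
gripper_width -0.0003055847807124755
```

View pics/s_side.png

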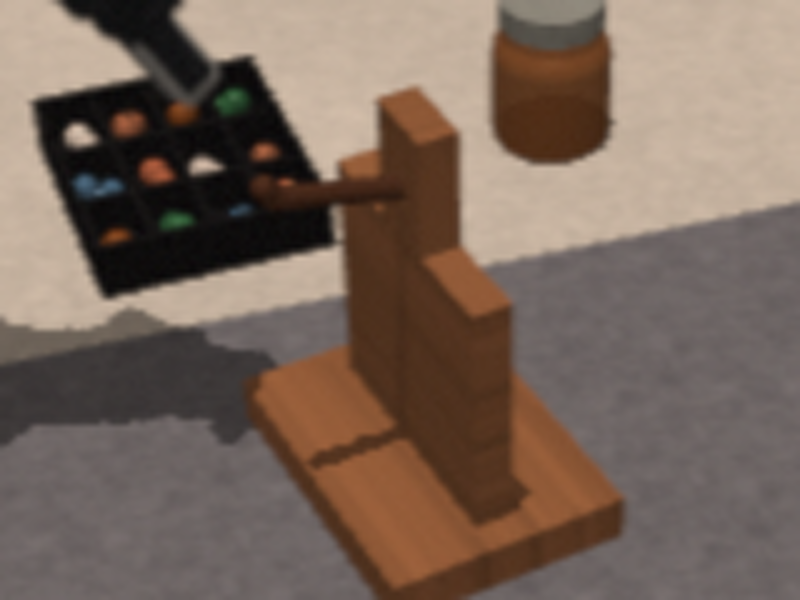

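View pics/s_top.png

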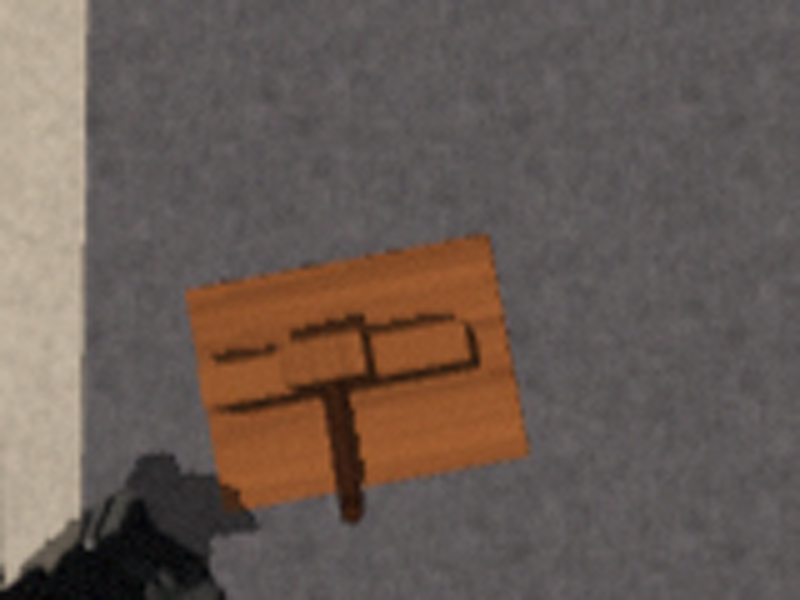

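```bash
cat > pose.py <<'E'
from h import *
top=[((187,290),(55,75,22)),((490,235),(55,-75,22)),((528,457),(-55,-75,22)),((287,388),(-9,18,190)),((370,372),(-9,-18,190))]
side=[((622,500),(55,-75,22)),((620,532),(55,-75,0)),((395,587),(-55,-75,22)),((245,390),(-55,75,22)),((418,137),(-9,-18,190)),((380,100),(-9,18,190)),((458,130),(9,-18,190)),((418,90),(9,18,190)),((475,317),(-9,-60,135)),((512,305),(9,-60,135))]
ut=np.array([a for a,_ in top])/5+[200,190]; us=np.array([a for a,_ in side])/5+[210,150]
PT=np.array([b for _,b in top]);PS=np.array([b for _,b in side])
res=lambda q:np.r_[(proj('side',standpt([q[0],q[1],.006,q[2],q[3]],PS))-us).ravel(),(proj('top',standpt([q[0],q[1],.006,q[2],q[3]],PT))-ut).ravel()]
r=least_squares(res,[.613,.057,.17,0]); print(r.x,np.sqrt(np.mean(r.fun**2)))
q=r.x;q[3]=0
for n,P in dict(tip=(-66,0,178),peg=(-62,0,172),root=(-9,0,159)).items(): print(n,standpt([q[0],q[1],.006,q[2],0],P))
t=standpt([q[0],q[1],.006,q[2],0],[(-66,0,178)])
print('peg tip top px',proj('top',t), 'meas',350/5+200,515/5+190,' side',proj('side',t),'meas',262/5+210,190/5+150)
from workcell import bot
s=bot.read_state()
T=np.array([[0,1,0],[1,0,0],[0,0,-1]]).T; T=np.column_stack([[0,1,0],[1,0,0],[0,0,-1]])
rv=(R.from_matrix(T)*R.from_matrix(np.array(s['ee_rot'])).inv()).as_rotvec(degrees=True); print(rv,np.linalg.norm(rv))
E
python3 pose.py
```

```text
[0.61357308 0.06120097 0.1893083  0.00085508] 0.7277788794349617
tip [[0.49473479 0.03843124 0.184     ]]
peg [[0.49866333 0.03918396 0.178     ]]
root [[0.55071647 0.04915748 0.165     ]]
peg tip top px [[271.5159476  292.20194631]] meas 270.0 293.0  side [[262.36856387 187.57335272]] meas 262.4 188.0
[  33.5515948    17.4136031  -109.25109573] 115.60599034947856
```

>>> drive_tool(
  rows=[0,0,0.035,0,0,0,0,0,0,0.035,0,0,0,0,0.001,-0.0273,0,1.97,1.02,-6.43,0.5,0.001,-0.0273,0,1.97,1.02,-6.43,0.5,0.001,-0.0273,0,1.97,1.02,-6.43,0.5,0.001,-0.0273,0,1.97,1.02,-6.43,0.5,0.001,-0.0273,0,1.97,1.02,-6.43,0.5,0.001,-0.0273,0,1.97,1.02,-6.43,0.5,0.001,-0.0273,0,1.97,1.02,-6.43,0.5,0.001,-0.0273,0,1.97,1.02,-6.43,0.5,0.001,-0.0273,0,1.97,1.02,-6.43,0.5,0.001,-0.0273,0,1.97,1.02,-6.43,0.5],
)

```text
time: 13.82
eef_pos: [0.4895, -0.1407, 0.2692]
ee_rot: [[-0.683, 0.705, 0.19], [0.688, 0.709, -0.159], [-0.246, 0.022, -0.969]]
contact_force: [-0.1, 0.5, 0.4]
gripper_width: 0.505
```

>>> drive_tool(
  rows=[0.001,-0.0273,0,1.97,1.02,-6.43,0.5,0.001,-0.0273,0,1.97,1.02,-6.43,0.5,0.001,-0.0273,0,1.97,1.02,-6.43,0.5,0.001,-0.0273,-0.01,1.97,1.02,-6.43,0.5,0.001,-0.0273,-0.02,1.97,1.02,-6.43,0.5,0.001,-0.0273,-0.02,1.97,1.02,-6.43,0.5,0.001,-0.0273,-0.02,1.97,1.02,-6.43,0.5,0,0,0,0,0,0,0.5],
)

```text
time: 14.48
eef_pos: [0.4945, -0.3343, 0.1928]
ee_rot: [[0.008, 1.0, -0.008], [1.0, -0.008, 0.017], [0.017, -0.008, -1.0]]
contact_force: [0.0, 0.8, -1.2]
gripper_width: 0.497
```

```bash
python3 st.py; python3 pic.py t wrist; python3 - <<'E'
from h import *
from workcell import bot
s=bot.read_state(); T=np.column_stack([[0,1,0],[1,0,0],[0,0,-1]])
print((R.from_matrix(T)*R.from_matrix(np.array(s['ee_rot'])).inv()).as_rotvec(degrees=True))
E
```

```text
time 14.4833
q [-0.6409  0.1746  1.8326  0.0097  1.1507 -0.6372]
eef_pos [ 0.4945 -0.3343  0.1928]
ee_rot [[ 0.0078  0.9999 -0.0078]
 [ 0.9998 -0.0077  0.0168]
 [ 0.0167 -0.0079 -0.9998]]
contact_force [ 0.0185  0.7506 -1.2136]
gripper_width 0.4973078004514682
[-0.97291568 -0.35738391  0.19749069]
```

View pics/t_wrist.png

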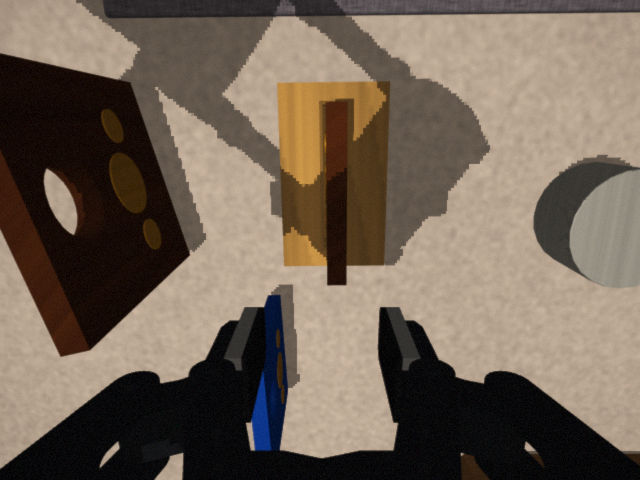

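```bash
cat > wr.py <<'E'
from h import *
from workcell import bot
M=np.array([[-0.0003705617675122659,0.9550112178298055,0.2965694463413324,0.07628143835586618],[0.999999762228979,0.00018141410796397714,0.0006653051204685868,-0.0008124414486029297],[0.0005815719717699251,0.2965696223623544,-0.9550110579809477,-0.1176967678440568],[0,0,0,1]])
f,cx,cy=415.5959833504004,321.5758248939961,247.51781964292897
def wray(uv,z,s):
    A=np.array(s['ee_rot']);p=np.array(s['eef_pos']); d=A@M[:3,:3]@np.array([(uv[0]-cx)/f,-(uv[1]-cy)/f,-1]); o=p+A@M[:3,3]
    return (o+d*(z-o[2])/d[2]).round(4)
def wproj(P,s):
    A=np.array(s['ee_rot']);p=np.array(s['eef_pos']); c=M[:3,:3].T@(A.T@(np.asarray(P)-p)-M[:3,3]); return cx+f*c[0]/-c[2],cy-f*c[1]/-c[2]
E
python3 - <<'E'
from wr import *
s=bot.read_state()
for uv in [(327,100),(351,99),(327,285),(347,285)]: print(wray(uv,.11,s))
for uv in [(278,82),(390,82),(385,265),(285,265)]: print('hold',wray(uv,.036,s))
E
```

```text
[ 0.4962 -0.2464  0.11  ]
[ 0.5072 -0.246   0.11  ]
[ 0.4961 -0.3379  0.11  ]
[ 0.5066 -0.3379  0.11  ]
hold [ 0.466  -0.2314  0.036 ]
hold [ 0.5358 -0.2317  0.036 ]
hold [ 0.5374 -0.352   0.036 ]
hold [ 0.467  -0.3519  0.036 ]
```

>>> drive_tool(
  rows=[0,0,0,0,0,0,0.5,0,0,0,0,0,0,0.5],
)

```text
time: 14.7
eef_pos: [0.4967, -0.3299, 0.1997]
ee_rot: [[-0.002, 1.0, 0.0], [1.0, 0.002, 0.013], [0.013, 0.0, -1.0]]
contact_force: [0.1, -0.6, 0.6]
gripper_width: 0.498
```

```bash
python3 st.py;  python3 - <<'E'
from h import *
from workcell import bot
s=bot.read_state(); T=np.column_stack([[0,1,0],[1,0,0],[0,0,-1]])
print((R.from_matrix(T)*R.from_matrix(np.array(s['ee_rot'])).inv()).as_rotvec(degrees=True), np.array([.5013,-.325,.106])-s['eef_pos'])
E
```

```text
time 14.7
q [-0.6339  0.1624  1.8333  0.0118  1.1533 -0.6404]
eef_pos [ 0.4967 -0.3299  0.1997]
ee_rot [[-0.0017  1.      0.0004]
 [ 0.9999  0.0017  0.0131]
 [ 0.0131  0.0004 -0.9999]]
contact_force [ 0.1403 -0.6241  0.6443]
gripper_width 0.49773521229364015
[-0.74970622  0.02446464 -0.09584145] [ 0.00456612  0.0049397  -0.09372022]
```

>>> drive_tool(
  rows=[0.0046,0.0049,-0.02,-0.75,0,0,0.5,0,0,-0.025,0,0,0,0.5,0,0,-0.025,0,0,0,0.5,0,0,-0.0237,0,0,0,0.5,0,0,0,0,0,0,0.5,0,0,0,0,0,0,0.5,0,0,0,0,0,0,0,0,0,0,0,0,0,0,0,0,0,0,0,0,0,0,0,0,0,0,0,0],
)

```text
time: 15.53
eef_pos: [0.5025, -0.3265, 0.1082]
ee_rot: [[-0.001, 1.0, 0.003], [1.0, 0.001, -0.002], [-0.002, 0.003, -1.0]]
contact_force: [-1.9, 0.8, 6.1]
gripper_width: 0.108
```

```bash
python3 st.py; python3 pic.py u wrist side,280,300,400,420
```

```text
time 15.5333
q [-0.6179  0.2532  1.9086  0.0003  0.9764 -0.6187]
eef_pos [ 0.5025 -0.3265  0.1082]
ee_rot [[-0.0006  1.      0.003 ]
 [ 1.      0.0006 -0.0018]
 [-0.0018  0.003  -1.    ]]
contact_force [-1.8949  0.76    6.13  ]
gripper_width 0.10843854298045551
side scale 5.0
```

View pics/u_wrist.png

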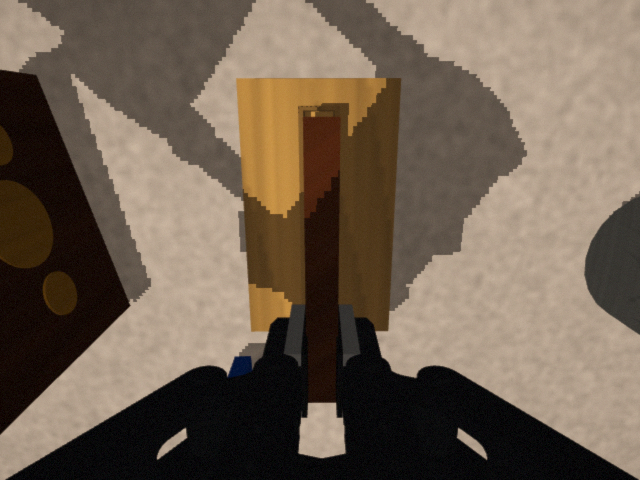

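View pics/u_side.png

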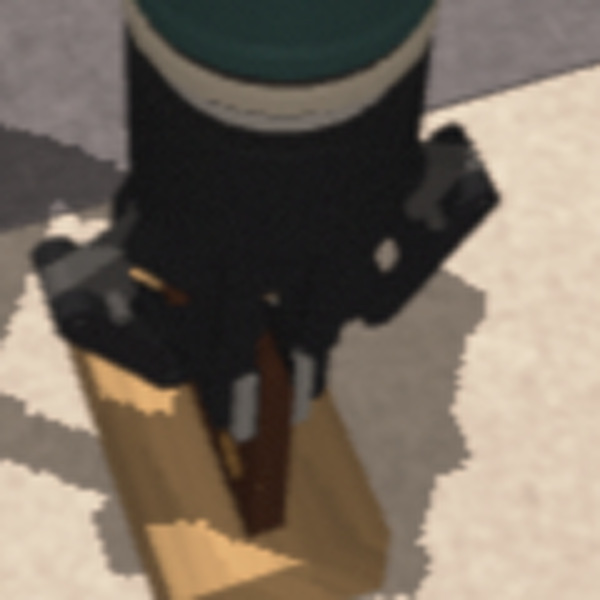

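>>> drive_tool(
  rows=[0,0,0.015,0,0,0,0,0,0,0.025,0,0,0,0,0,0,0.03,0,0,0,0,0,0,0.03,0,0,0,0,0,0,0.02,0,0,0,0,0,0,0,0,0,0,0],
)

```text
time: 16.13
eef_pos: [0.504, -0.3277, 0.2324]
ee_rot: [[-0.0, 1.0, 0.009], [1.0, 0.0, -0.006], [-0.006, 0.009, -1.0]]
contact_force: [0.8, -0.4, 0.0]
gripper_width: 0.103
```

>>> drive_tool(
  rows=[-0.003,0.025,0,0,0,0.9,0,-0.003,0.03,0,0,0,0.9,0,-0.003,0.03,0,0,0,0.9,0,-0.003,0.03,0,0,0,0.9,0,-0.003,0.03,0,0,0,0.9,0,-0.003,0.03,0,0,0,0.9,0,-0.003,0.03,0,0,0,0.9,0,-0.003,0.03,0,0,0,0.9,0,-0.003,0.03,0,0,0,0.9,0,-0.003,0.03,0,0,0,0.9,0,-0.003,0.02,0,0,0,0.9,0,-0.002,0.011,0,0,0,0.9,0],
)

```text
time: 17.13
eef_pos: [0.4651, 0.0026, 0.2246]
ee_rot: [[-0.191, 0.982, -0.002], [0.982, 0.191, 0.001], [0.002, -0.001, -1.0]]
contact_force: [-0.1, -0.7, -0.7]
gripper_width: 0.103
```

>>> drive_tool(
  rows=[0,0,0,0,0,0,0,0,0,0,0,0,0,0,0,0,0,0,0,0,0],
)

```text
time: 17.38
eef_pos: [0.4661, -0.0003, 0.2251]
ee_rot: [[-0.187, 0.982, -0.001], [0.982, 0.187, 0.0], [0.0, -0.001, -1.0]]
contact_force: [0.3, -1.0, -1.4]
gripper_width: 0.106
```

```bash
python3 st.py; python3 pic.py v wrist side,210,150,370,270 top,200,200,360,320
```

```text
time 17.3833
q [-0.0541 -0.1156  2.0688  0.      1.1891 -0.2425]
eef_pos [ 0.4661 -0.0003  0.2251]
ee_rot [[-0.1873  0.9823 -0.0007]
 [ 0.9823  0.1873  0.0001]
 [ 0.0002 -0.0007 -1.    ]]
contact_force [ 0.2615 -0.9661 -1.4135]
gripper_width 0.10574533325540711
side scale 5.0
top scale 5.0
```

View pics/v_wrist.png

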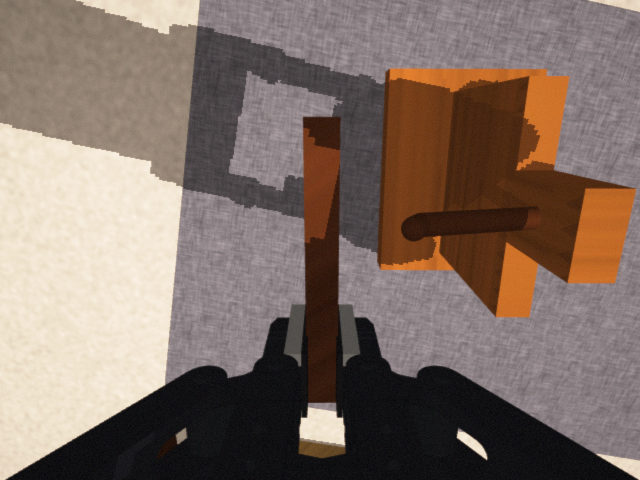

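View pics/v_side.png

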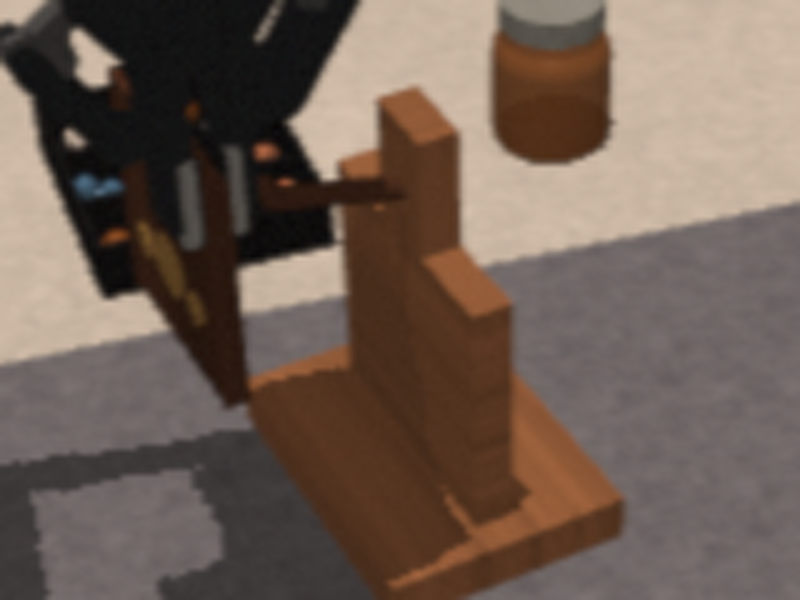

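View pics/v_top.png

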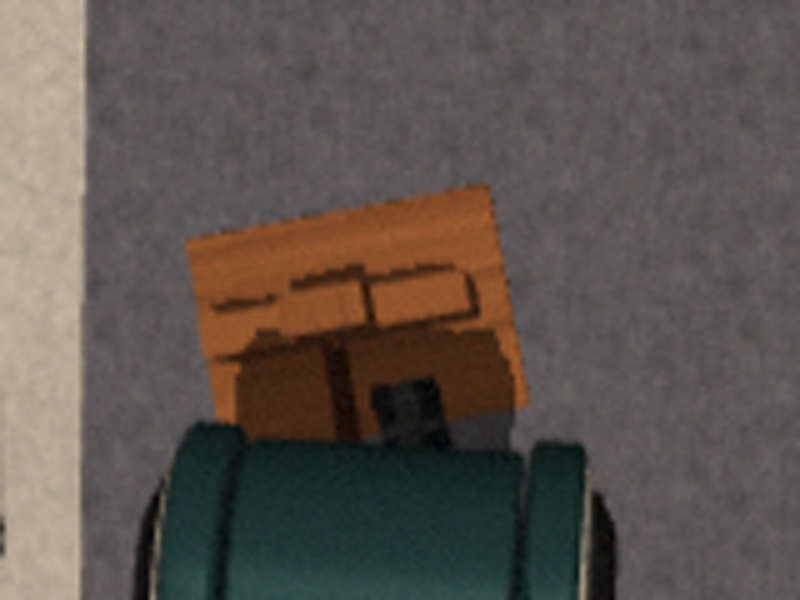

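```bash
python3 - <<'E'
from wr import *
s=bot.read_state()
A=np.array(s['ee_rot']);p=np.array(s['eef_pos'])
t=lambda w:((A.T@(w-p))*1000).round(1)
print('in tool axes mm (x lateral, y along peg dir, z down):')
print('tip',t(wray((413,228),.184,s)), 'model',t(np.array([.4947,.0384,.184])), wproj([.4947,.0384,.184],s))
print('root',t(wray((530,215),.165,s)),'model',t(np.array([.5507,.0492,.165])), wproj([.5507,.0492,.165],s))
for uv in [(586,190),(570,282)]: print('neck front top',t(wray(uv,.196,s)))
print('model neck', t(np.array([.5507,.0492,.196])))
for uv in [(304,117),(340,117),(307,403),(337,403)]: print('pend end',t(wray(uv,s['eef_pos'][2]+.0018,s)))
print(wray((413,228),.184,s))
E
```

```text
in tool axes mm (x lateral, y along peg dir, z down):
tip [35.  35.1 41.2] model [32.9 35.3 41.2] (np.float64(412.961511770373), np.float64(233.12001207119278))
root [35.9 90.2 60.1] model [33.1 92.3 60.1] (np.float64(533.8216547069387), np.float64(221.34676233538505))
neck front top [52.  92.8 29.1]
neck front top [17.  93.4 29.1]
model neck [33.1 92.3 29.1]
pend end [76.7 -5.5 -1.8]
pend end [76.6  4.  -1.8]
pend end [-13.5  -5.7  -1.8]
pend end [-13.5   4.1  -1.8]
[0.4942 0.0404 0.184 ]
```

>>> drive_tool(
  rows=[-0.0006,0.003,-0.0105,0,0,0,0,0,0,-0.0115,0,0,0,0,0,0,0,0,0,0,0,0.005,0.001,0,0,0,0,0,0.005,0.001,0,0,0,0,0,0.005,0.001,0,0,0,0,0,0.005,0.001,0,0,0,0,0,0,0,0,0,0,0,0],
)

```text
time: 18.2
eef_pos: [0.487, 0.0077, 0.2039]
ee_rot: [[-0.188, 0.982, 0.001], [0.982, 0.188, 0.001], [0.001, 0.001, -1.0]]
contact_force: [0.6, -0.5, -0.3]
gripper_width: 0.104
```

```bash
python3 st.py; python3 pic.py w wrist side,210,150,370,270
```

```text
time 18.2
q [-0.0358 -0.0553  2.0544  0.0008  1.1416 -0.2254]
eef_pos [0.487  0.0077 0.2039]
ee_rot [[-0.1882  0.9821  0.0009]
 [ 0.9821  0.1882  0.0007]
 [ 0.0005  0.0011 -1.    ]]
contact_force [ 0.5555 -0.5284 -0.3486]
gripper_width 0.10410569379363177
side scale 5.0
```

View pics/w_wrist.png

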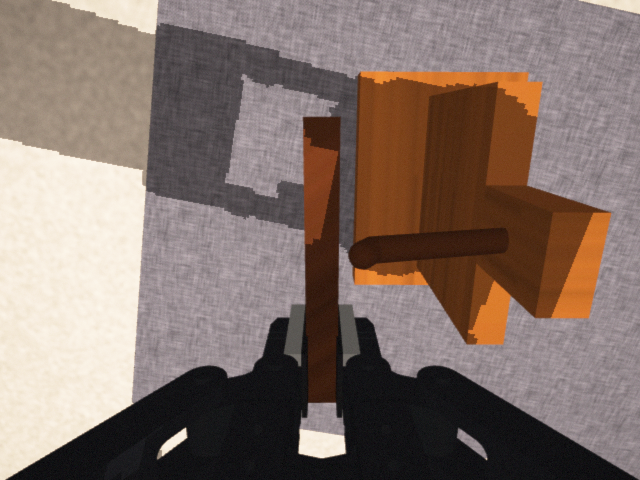

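View pics/w_side.png

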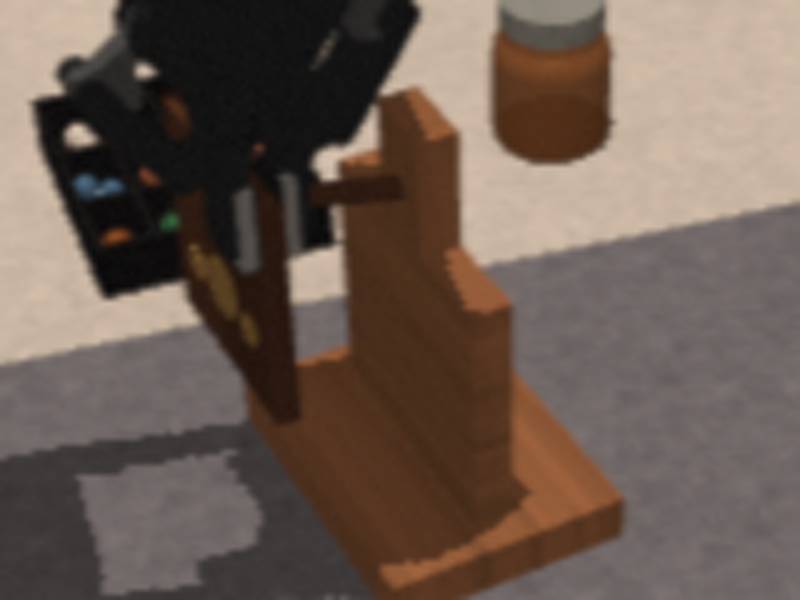

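```bash
python3 - <<'E'
from wr import *
s=bot.read_state()
A=np.array(s['ee_rot']);p=np.array(s['eef_pos'])
t=lambda w:((A.T@(w-p))*1000).round(1)
print(t(wray((360,255),.184,s)),t(wray((500,241),.165,s)),t(wray((580,212),.196,s)),t(wray((538,316),.196,s)))
E
```

```text
[30.9 12.4 19.5] [30.4 69.  38.5] [48.9 78.5  7.5] [13.5 71.   7.5]
```

>>> drive_tool(
  rows=[0.004,0.0008,0,0,0,0,0,0.004,0.0008,0,0,0,0,0,0.004,0.0008,0,0,0,0,0,0.004,0.0008,0,0,0,0,0,0.004,0.0008,-0.001,0,0,0,0,0.004,0.0008,-0.002,0,0,0,0,0,0,0,0,0,0,0],
)

```text
time: 18.88
eef_pos: [0.51, 0.0125, 0.1999]
ee_rot: [[-0.188, 0.982, -0.001], [0.982, 0.188, 0.001], [0.001, -0.001, -1.0]]
contact_force: [0.3, 0.1, -0.3]
gripper_width: 0.103
```

```bash
python3 st.py; python3 pic.py x wrist side,230,150,350,240
```

```text
time 18.8833
q [-0.0249 -0.0047  2.0132  0.0008  1.134  -0.2143]
eef_pos [0.51   0.0125 0.1999]
ee_rot [[-0.188   0.9822 -0.0009]
 [ 0.9822  0.188   0.0008]
 [ 0.0009 -0.0007 -1.    ]]
contact_force [ 0.2923  0.0661 -0.3239]
gripper_width 0.10273661679368003
side scale 6.666666666666667
```

View pics/x_wrist.png

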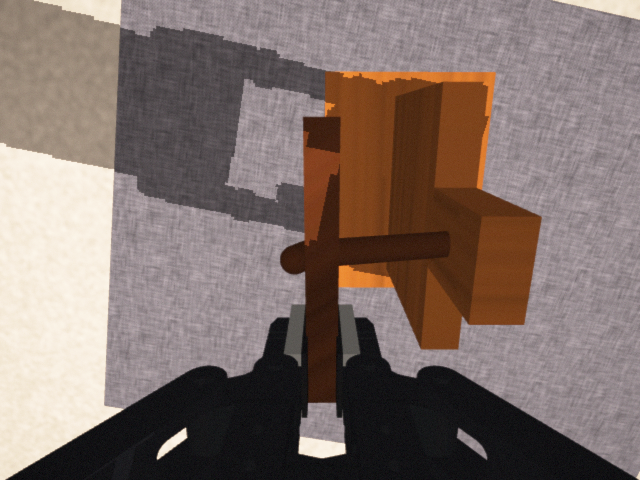

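View pics/x_side.png

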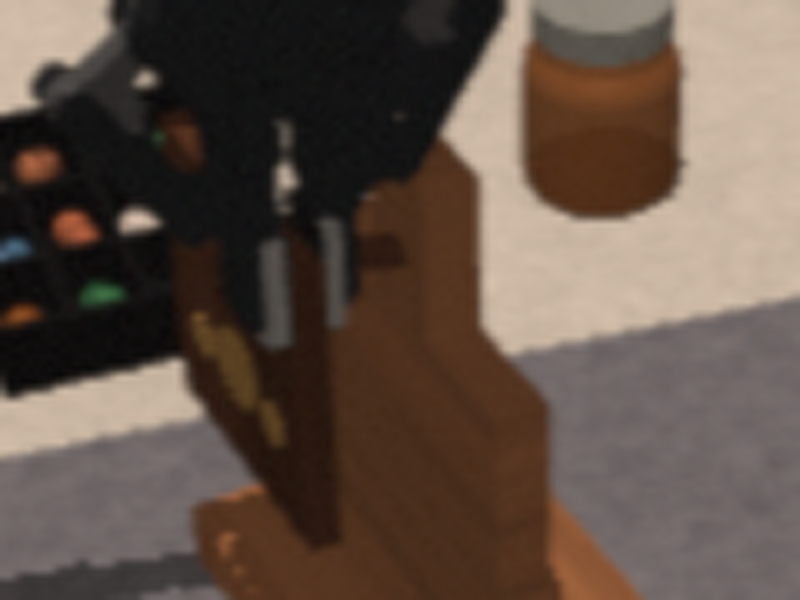

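>>> drive_tool(
  rows=[0.004,0.0008,-0.0018,0,0,0,0,0.004,0.0008,-0.0018,0,0,0,0,0.004,0.0008,-0.0018,0,0,0,0,0.004,0.0008,-0.0018,0,0,0,0,0.002,0.0004,-0.0018,0,0,0,0,0,0,-0.0015,0,0,0,0,0,0,-0.0015,0,0,0,0,0,0,0,0,0,0,0],
)

```text
time: 19.65
eef_pos: [0.527, 0.0159, 0.1877]
ee_rot: [[-0.188, 0.982, -0.002], [0.982, 0.188, 0.001], [0.001, -0.002, -1.0]]
contact_force: [0.2, -0.5, 0.1]
gripper_width: 0.103
```

```bash
python3 st.py; python3 pic.py y wrist
```

```text
time 19.65
q [-0.0174  0.0404  1.9911  0.0007  1.1119 -0.2068]
eef_pos [0.527  0.0159 0.1877]
ee_rot [[-0.1879  0.9822 -0.0018]
 [ 0.9822  0.1879  0.0007]
 [ 0.001  -0.0016 -1.    ]]
contact_force [ 0.2287 -0.4584  0.0938]
gripper_width 0.10279383771103955
```

View pics/y_wrist.png

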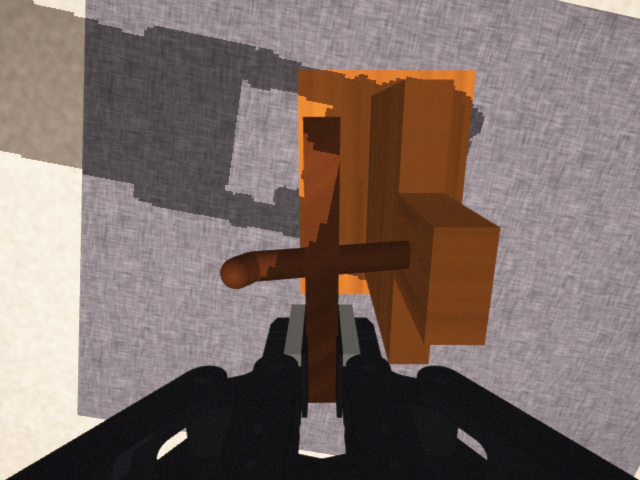

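>>> drive_tool(
  rows=[0,0,-0.001,0,0,0,0,0,0,-0.001,0,0,0,0,0,0,-0.001,0,0,0,0,0,0,0,0,0,0,0],
)

```text
time: 20.03
eef_pos: [0.5278, 0.016, 0.1863]
ee_rot: [[-0.188, 0.982, 0.0], [0.982, 0.188, 0.001], [0.001, 0.001, -1.0]]
contact_force: [-0.0, 0.2, 3.6]
gripper_width: 0.108
```

>>> drive_tool(
  rows=[0,0,0,0,0,0,0.15,0,0,0,0,0,0,0.2,0,0,0,0,0,0,0.3,0,0,0,0,0,0,0.4,0,0,0,0,0,0,0.4],
)

```text
time: 20.45
eef_pos: [0.5273, 0.0159, 0.185]
ee_rot: [[-0.188, 0.982, -0.001], [0.982, 0.188, 0.001], [0.001, -0.001, -1.0]]
contact_force: [-0.5, 0.4, 0.0]
gripper_width: 0.403
```

```bash
python3 st.py; python3 pic.py z wrist side,230,150,350,240
```

```text
time 20.45
q [-0.0174  0.0431  1.9936  0.0008  1.106  -0.2068]
eef_pos [0.5273 0.0159 0.185 ]
ee_rot [[-0.1879  0.9822 -0.0011]
 [ 0.9822  0.1879  0.0007]
 [ 0.0009 -0.0009 -1.    ]]
contact_force [-0.4655  0.3621  0.0456]
gripper_width 0.40252284904549757
side scale 6.666666666666667
```

View pics/z_wrist.png

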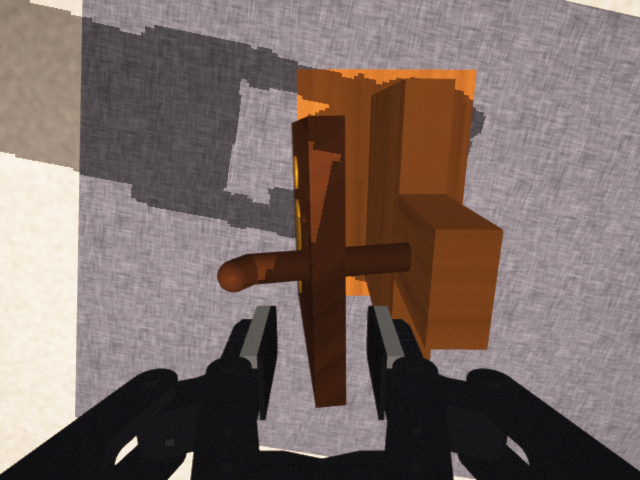

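View pics/z_side.png

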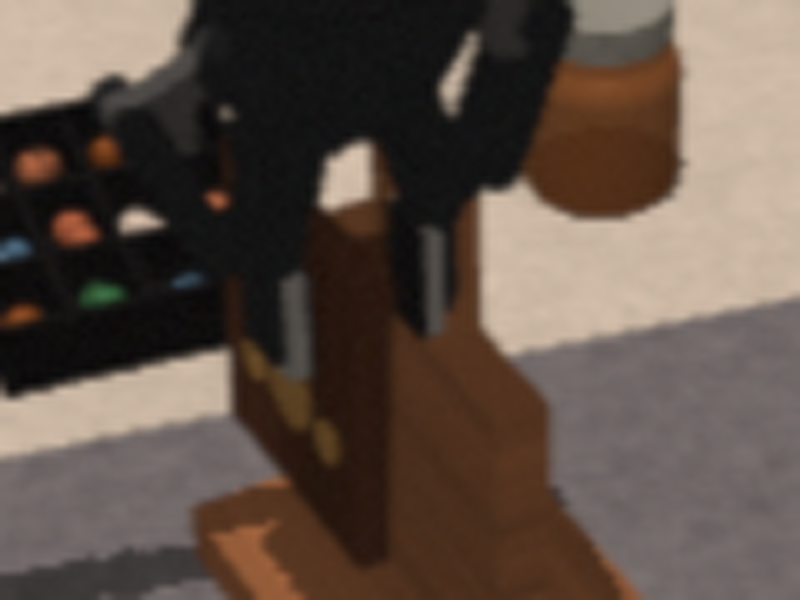

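>>> drive_tool(
  rows=[0,0,0.006,0,0,0,0.4,0,0,0.012,0,0,0,0.4,0,0,0.02,0,0,0,0.4,0,0,0.03,0,0,0,0.4,0,0,0.035,0,0,0,0.4,-0.01,-0.03,0.03,0,0,0,0.4,-0.01,-0.04,0.01,0,0,0,0.4,-0.01,-0.04,0,0,0,0,0.4,0,-0.04,0,0,0,0,0.4,0,-0.04,0,0,0,0,0.4,0,-0.03,0,0,0,0,0.4,0,0,0,0,0,0,0.4],
)

```text
time: 21.55
eef_pos: [0.4978, -0.2072, 0.3283]
ee_rot: [[-0.183, 0.983, 0.001], [0.983, 0.183, -0.003], [-0.003, 0.0, -1.0]]
contact_force: [-0.2, -0.7, 0.0]
gripper_width: 0.398
```

>>> drive_tool(
  rows=[0,0,0,0,0,0,0.4,0,0,0,0,0,0,0.4,0,0,0,0,0,0,0.4,0,0,0,0,0,0,0.4,0,0,0,0,0,0,0.4,0,0,0,0,0,0,0.4],
)

```text
time: 22.05
eef_pos: [0.4982, -0.2011, 0.3269]
ee_rot: [[-0.189, 0.982, -0.001], [0.982, 0.189, 0.001], [0.001, -0.0, -1.0]]
contact_force: [-0.1, 0.3, -0.8]
gripper_width: 0.401
```

```bash
python3 st.py; python3 pic.py zz side,210,130,370,250 top,200,170,360,290; python3 pic.py zy side top,200,170,360,290 ; python3 -c "
import cv2,numpy as np
a=cv2.imread('pics/zz_side_full.png').astype(int);b=cv2.imread('pics/zy_side_full.png').astype(int);print(abs(a-b)[130:280,200:380].max(),abs(a-b)[130:280,200:380].mean())"
```

```text
time 22.05
q [-0.4302 -0.0345  1.8054  0.0004  1.3716 -0.6209]
eef_pos [ 0.4982 -0.2011  0.3269]
ee_rot [[-0.1894  0.9819 -0.0006]
 [ 0.9819  0.1894  0.0008]
 [ 0.0009 -0.0005 -1.    ]]
contact_force [-0.0912  0.3443 -0.8068]
gripper_width 0.4007543324369022
side scale 5.0
top scale 5.0
top scale 5.0
49 0.9304691358024691
```

View pics/zz_side.png

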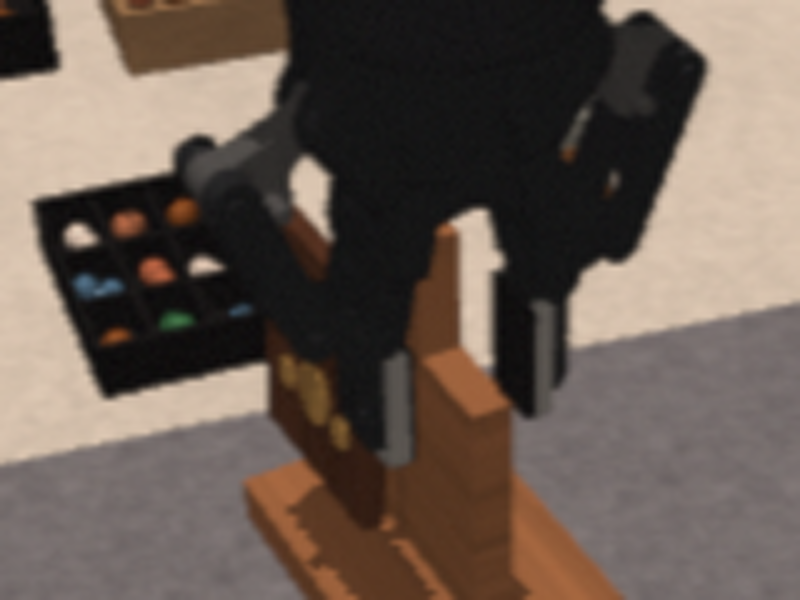

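View pics/zy_side.png

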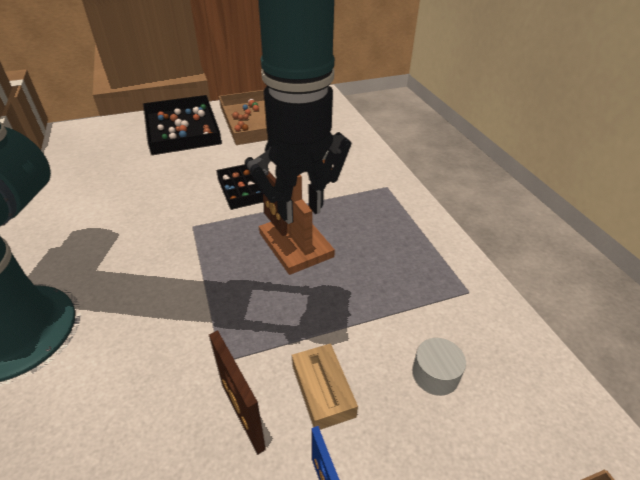

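View pics/zz_top.png

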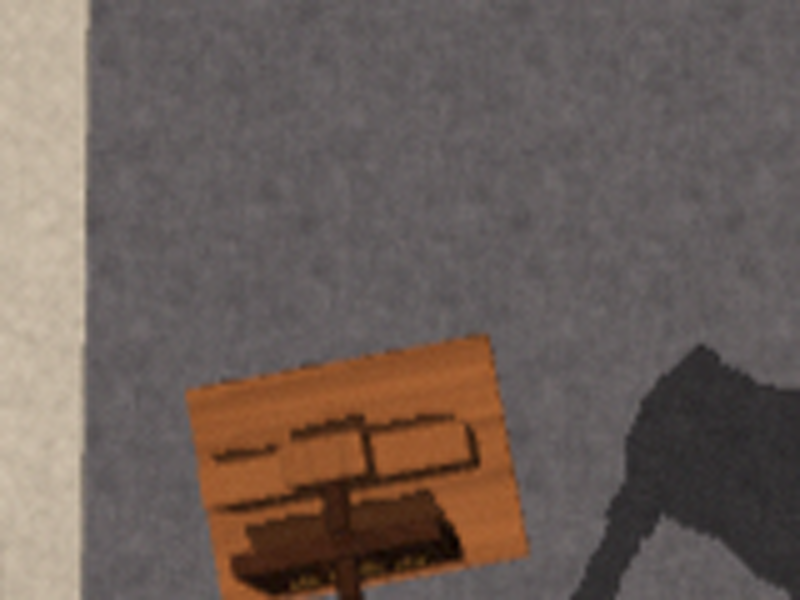

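>>> drive_tool(
  rows=[0,-0.035,0.01,0,0,0,0.4,0,-0.035,0.01,0,0,0,0.4,0,-0.035,0,0,0,0,0.4,0,-0.035,0,0,0,0,0.4,0,-0.035,0,0,0,0,0.4,0,0,0,0,0,0,0.4,0,0,0,0,0,0,0.4,0,0,0,0,0,0,0.4,0,0,0,0,0,0,0.4,0,0,0,0,0,0,0.4,0,0,0,0,0,0,0.4,0,0,0,0,0,0,0.4],
)

```text
time: 23.25
eef_pos: [0.4983, -0.3761, 0.3471]
ee_rot: [[-0.189, 0.982, -0.0], [0.982, 0.189, 0.0], [0.001, -0.0, -1.0]]
contact_force: [-0.7, 0.4, 0.8]
gripper_width: 0.399
```

>>> drive_tool(
  rows=[0,0,0,0,0,0,0.4,0,0,0,0,0,0,0.4,0,0,0,0,0,0,0.4,0,0,0,0,0,0,0.4,0,0,0,0,0,0,0.4,0,0,0,0,0,0,0.4,0,0,0,0,0,0,0.4,0,0,0,0,0,0,0.4,0,0,0,0,0,0,0.4,0,0,0,0,0,0,0.4,0,0,0,0,0,0,0.4,0,0,0,0,0,0,0.4],
)

```text
time: 24.25
eef_pos: [0.498, -0.377, 0.3468]
ee_rot: [[-0.188, 0.982, -0.001], [0.982, 0.188, 0.001], [0.001, -0.001, -1.0]]
contact_force: [0.0, -0.7, -0.3]
gripper_width: 0.398
```

```bash
python3 pic.py A side,210,150,370,270 top,200,170,360,290; python3 pic.py B side,210,150,370,270 ; python3 -c "
import cv2,numpy as np
a=cv2.imread('pics/A_side_full.png').astype(int);b=cv2.imread('pics/B_side_full.png').astype(int);d=abs(a-b)[170:280,240:330];print(d.max(),d.mean())"
```

```text
side scale 5.0
top scale 5.0
side scale 5.0
22 0.7671380471380471
```

View pics/B_side.png

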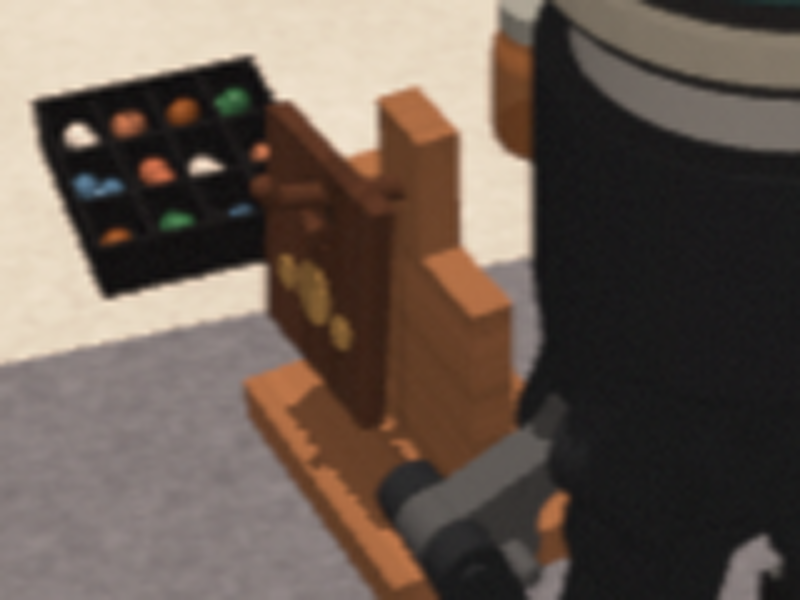

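View pics/A_top_full.png

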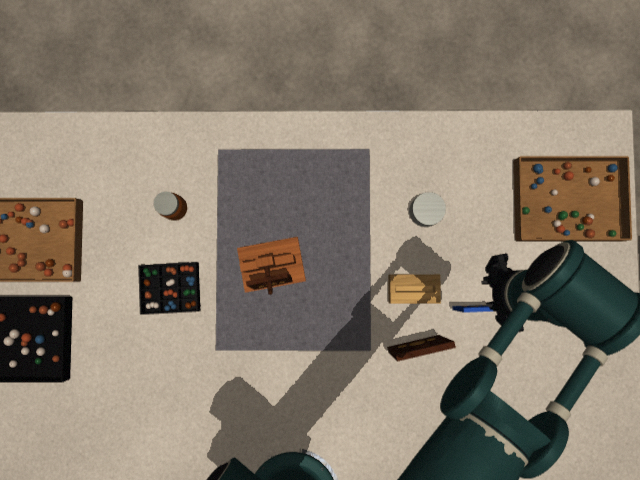

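The pendant hangs still on the peg, the stand is upright on the board, the jar and tin haven't moved, and the robot is clear. Handing in now.

```bash
python3 -c "
from workcell import bot
print(bot.sign_off(), bot.read_state()['time'])"
```

```text
the job is handed in; nothing more can be done
the job is handed in; nothing more can be done
```

The stand is back on its foot on the board, the pendant hangs by its hole on the peg, and I handed the job in at about 24 s.

- **Stand:** I rolled it over its heel with the closed fingers behind the foot's front edge, then let the plate lean on the fingers all the way down. They carried it until a fit to the pictures put it within 1° of flat, with contact forces of a few newtons. While leaning it turned about 8° on the board and its heel slid about 7 mm. I fitted its pose again before hanging the pendant.
- **Pendant:** I took the smaller dark one out of the slotted block, gripped beside its hole. I threaded it over the peg with no contact force and lowered it until I felt about 3.6 N, then let go and backed away upwards.
- **Last checks:** The final pictures show the stand upright and the peg through the pendant's hole. The pendant was at rest, with two pictures 0.05 s apart practically the same. The jar, tin and other pendants are where they were, and the robot touches nothing.
- **Disagreement:** The side-and-top camera fit and the wrist camera differed by 2–3 mm on where the peg sits sideways. I used the wrist camera's value, and the peg went through freely.

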